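# Sort the worktop's small things into caddy, tray and dish

## Task

Sort the five small things on the worktop into the places where they belong: stand the spice jar and the salt shaker upright next to each other in the deep wooden caddy, lay the tea light and the matchbox side by side, flat on the floor of the shallow steel tray with their top sides still up, and set the garlic bulb, stem up, in the middle of the round white dish. Leave the brown wooden pot and the tin standing where they are.

Things in the scene. Friction and masses are not known exactly. Their poses are not given: they have to be found in the camera images.
- spice_jar: spice jar to sort: round glass jar with orange-red contents, blank pale label and black screw cap, the only spice jar on the worktop itself (others, not to be touched, stand on the raised ledge at the wall). 41 mm diameter, 85 mm tall, 0.11 kg; grasp the body below 65 mm height. Origin: centre of its underside, z up.
- shaker: salt shaker to sort: clear glass with rounded light grey top, 44 mm diameter for the lower 66 mm, 90 mm tall, 0.1 kg. Origin: centre of its underside, z up.
- garlic_bulb: garlic bulb to sort: pale round bulb with its stem up, 60 mm diameter (widest about 25 mm above its underside), 59 mm tall, 0.06 kg. Origin: centre of its underside, z up through the stem.
- candle: tea light to sort: low round candle in a light metal cup, 38 mm diameter, 15 mm tall, 0.02 kg. Origin: centre of its underside, z up. The five things stand about 0.1 m apart in a staggered row running to +x, -y; fingers closing across it (world direction 45 degrees) have most room.
- matchbox: matchbox to sort: flat closed cardboard box, 35 mm along its x, 53 mm along its y, 15 mm tall, 0.03 kg. Origin: centre of its underside, z up.
- jar_caddy: wooden caddy (fixed): open rectangular pale wood box without dividers, outside 128 mm along its x, 68 mm along its y, 28 mm tall; walls 4 mm, floor 4 mm thick, so the inside is 120 x 60 mm. Two jars stand in it next to each other along x, e.g. 32 mm either side of its middle. Origin: centre of its underside, z up.
- steel_tray: steel tray (fixed): shallow open rectangular tray, outside 124 mm along its x, 80 mm along its y, rim about 10 mm high; walls and floor 3 mm thick, so the inside is 118 x 74 mm. Origin: centre of its underside, z up.
- garlic_dish: round white ceramic dish (fixed): 104 mm across the rim, 18 mm tall, floor 4 mm thick and flat over about 78 mm diameter. Origin: centre of its underside, z up.
- wood_pot: bystander, leave alone: round brown wooden pot, open at the top, 62 mm diameter, 50 mm tall. Origin: centre of its underside.
- tin: bystander, leave alone: food tin with printed label, 75 mm diameter, 58 mm tall. Origin: centre of its underside. The tall fridge just left of it juts out towards the robot: swing in from the start with the arm drawn back.
Things that resemble listed ones, but are neither listed nor needed, are in the scene too. What is shaped like the spice_jar but blue or turquoise is not meant.

How it is judged (in metres and radians):
At the end, for the whole second after the job is handed in: Jar and shaker upright (0.12 rad) on the caddy floor; tea light and matchbox flat (0.12 rad), top side up, on the tray floor, not on the rim or each other; garlic stem up (0.4 rad) in the dish, within 25 mm of its centre; all at rest (x of spice_jar in the frame of jar_caddy between -0.044 and 0.044 m and y of spice_jar in the frame of jar_caddy between -0.014 and 0.014 m and z of spice_jar in the frame of jar_caddy between 0 and 0.009 m and x of shaker in the frame of jar_caddy between -0.044 and 0.044 m and y of shaker in the frame of jar_caddy between -0.014 and 0.014 m and z of shaker in the frame of jar_caddy between 0 and 0.009 m and x of candle in the frame of steel_tray between -0.042 and 0.042 m and y of candle in the frame of steel_tray between -0.022 and 0.022 m and z of candle in the frame of steel_tray between 0 and 0.0065 m and x of matchbox in the frame of steel_tray between -0.044 and 0.044 m and y of matchbox in the frame of steel_tray between -0.022 and 0.022 m and z of matchbox in the frame of steel_tray between 0 and 0.0065 m and horizontal distance between garlic_bulb and garlic_dish below 0.025 m and z of garlic_bulb in the frame of garlic_dish between 0 and 0.012 m and angle between each of spice_jar, shaker, candle, matchbox's own z axis and vertical below 0.12 rad and linear speed of each of spice_jar, shaker, garlic_bulb, candle, matchbox below 0.02 m/s and angle between garlic_bulb's own z axis and vertical below 0.4 rad); the robot touches nothing.
It fails at once if the wooden pot or the tin is pushed more than 25 mm or tipped (distance of any of wood_pot, tin from where it was at the start of the episode above 0.025 m or angle between any of wood_pot, tin's own z axis and vertical above 0.4 rad).
It also fails if it takes over 128 s, if anything falls off the work surface, if the arm or the gripper's body presses on something with over 40 N, if the wrist force passes 120 N, or if a joint passes its speed limit or range.

## Robot

A 7-joint arm with a two-finger parallel gripper is mounted at the origin on a cart in front of the work surface, level with it; the furniture and walls round the work are solid. World frame = base frame: x ahead of the robot, y to its left, z up, the work surface at z = 0. Lengths are in mm, angles in rad, forces in N, time in s.
With the tool pointing down it reaches from about 400 to 875 mm from the base axis. Payload 4.4 kg.
Tool frame: the origin (TCP) lies between the finger pads; the fingertips stand 11 mm ahead of it and the grasp point (between the pads) lies 8 mm behind it; y points along the fingers, x is the direction in which the jaws open and shut, and the axes are right-handed (so a half turn about y gives the same grasp; the last joint's range is limited). The gripper opens to 85 mm and grips with 20 to 120 N. Pads are 22 mm wide; open, the fingers measure 114 mm over their backs; the gripper's body (76 mm by 85 mm) begins 54 mm behind the grasp point. The pads swing forward as they close: fully open they stand 13 mm farther back than shut.
Start: joints at [-1.349, 0.628, 0.038, 1.517, -0.027, 0.996, -0.02], TCP at [184.474, 623.287, 242.313] pointing down, gripper open.
Joint ranges: [-3.06, 3.06], [-0.37, 2.12], [-1.25, 1.32], [0.18, 2.47], [-1.1, 4.24], [0.23, 1.98], [-2.94, 2.94]. Speed limits (rad/s): [2.57, 2.57, 3.14, 3.14, 3.14, 3.14, 3.14].

## Interface

Orientations are given as [roll, pitch, yaw] about the fixed x, y, z axes, in that order (R = Rz(yaw) Ry(pitch) Rx(roll)).
In Python, from cell import * gives the robot as it stands.
- The arm moves only by the shell command python3 -m jog 'ROWS'. ROWS is JSON, a list of rows, each an object of numbers: "x", "y", "z": the shift along the tool's x, y, z in mm; "ax", "ay", "az": the turn, a rotation vector about the tool's x, y, z in rad; "grip": the finger opening in mm, from 0 to 85.4. In form: [{"x": .., "y": .., "z": .., "ax": .., "ay": .., "az": .., "grip": ..}, ...]. A call has 1 to 5 rows; each row is the pose to reach, as a shift and turn from the pose commanded when the call began, along the tool's axes at that moment; what a row does not reach only later rows make up. A row lasts 1/10 s, in which the tool goes at most 50 mm and 8.59 degrees, less where a joint would pass 70% of its speed; a pose out of reach is approached as far as the arm can. A call with a gripper value outside its range is refused whole. The fingers move at their own pace and stop on an object; the grip force is fixed at half the most. Time passes only in rows, so rows that repeat a pose let the fingers close. It gives the time, the measured TCP pose, the force and the opening at its end, in the units of the state.
- read_state(): the state, without advancing time (a new reading comes with each control period).
- get_image(name): name is "side" or "top" or "wrist"; returns a dict with "color" (384x512x3 uint8, red, green, blue), "vfov" (degrees; the focal length in pixels is half the picture's height over the tangent of half this angle, whatever the lens; pixels are square), "cx", "cy" (the principal point, pixels), "camera_from_world" (4x4, takes a point from world to camera coordinates). Camera axes: x right, y down, z forward; pixel columns grow to the right and rows downward; lengths in mm; the calibration is good to about 2 mm. The wrist camera is an equidistant fisheye: a pixel r from the principal point sees the ray r / f radians off the axis. A picture is of the moment at which its call begins. There is no depth.
- finish_job(): hands the job in, once; it reports no verdict.
The state is a dict: "clock": time; "qpos": joint angles; "qd": joint speeds; "tau": joint torques, N m; "eef_pos": TCP position; "tool_rot": TCP orientation; "force": force on the tool from outside, world axes, zero at the start; "torque": the same for the moment, N m; "width": finger opening in mm.
Only numpy, scipy, OpenCV 4.12 (cv2) and the standard library are available. Lean on these libraries where they do the work, as an engineer would, in place of code of your own. Each camera call takes 0.05 s, during which the arm holds its last target.

## Working session

There is one attempt and no reset: what is moved stays moved. The work goes in short steps, Python scripts to look and compute and a shell command to move; the robot and the scene stay as the last step left them, time stands still between calls to the robot, and variables do not carry over. Pictures are saved under pics/ and viewed, and the job is handed in when it is done.

```bash
ls; mkdir -p pics
python3 - <<'E'
from cell import *
import cv2
s=read_state(); print(s)
for n in ("side","top","wrist"):
    im=get_image(n); cv2.imwrite(f"pics/{n}0.png",im["color"][:,:,::-1]); print(n,im["vfov"],im["cx"],im["cy"],im["camera_from_world"].round(3).tolist() if hasattr(im["camera_from_world"],'round') else im["camera_from_world"])
E
```

```text
pics
{'clock': 0.0, 'qpos': array([-1.34878161,  0.62936098,  0.03844614,  1.51838345, -0.02697492,
        0.99628012, -0.01999005]), 'qd': array([ 0.00040963, -0.00037541,  0.00146785, -0.00074334,  0.0009992 ,
       -0.00093733, -0.00080573]), 'tau': array([ 1.04304838e-04, -5.63384521e+01,  1.22582238e+00, -1.93446565e+01,
        1.08703226e-02,  1.01466884e-02,  7.50780345e-06]), 'eef_pos': array([184.31634856, 622.68574217, 241.37458025]), 'tool_rot': array([-1.57084608,  0.00191311,  1.28300142]), 'force': array([ 0.01785138, -0.65912318, -0.02365388]), 'torque': array([-0.00213054, -0.04620679,  0.02394716]), 'width': 85.68630212763146}
side 49.90767899523401 259.3685563768609 185.3447370434165 [[0.913, -0.408, -0.019, -516.213], [-0.244, -0.508, -0.826, 70.905], [0.328, 0.758, -0.563, 1000.029], [0.0, 0.0, 0.0, 1.0]]
top 56.06393121177079 256.927783381946 194.77088755408087 [[0.018, -1.0, -0.013, -155.021], [-0.981, -0.015, -0.191, 461.922], [0.191, 0.016, -0.981, 788.04], [0.0, 0.0, 0.0, 1.0]]
wrist 65.70646984690485 253.1923896549798 192.38693498758445 [[0.284, 0.959, -0.002, -649.126], [0.918, -0.271, 0.289, -38.798], [0.277, -0.084, -0.957, 380.031], [0.0, 0.0, 0.0, 1.0]]
```

View pics/side0.png

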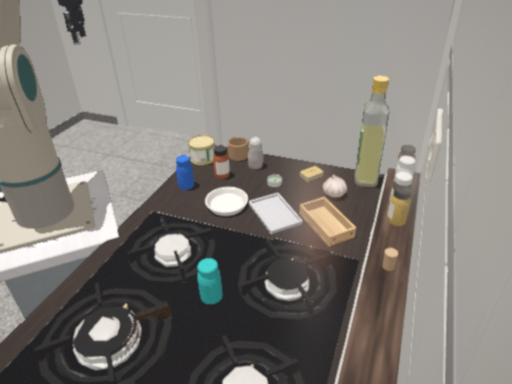

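View pics/top0.png

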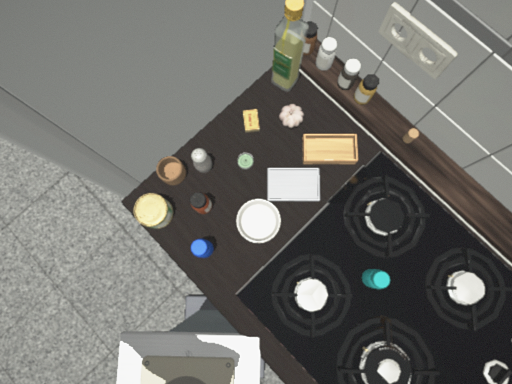

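View pics/wrist0.png

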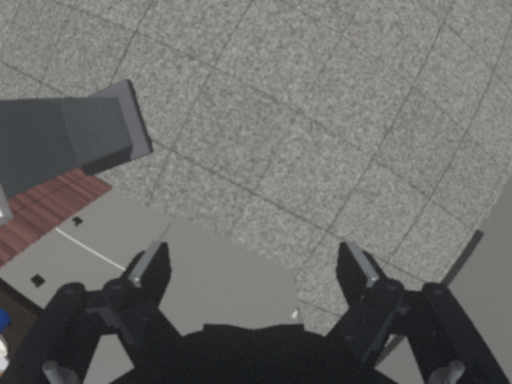

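```bash
cat > h.py <<'E'
from cell import *
import cv2, numpy as np
def fl(im): return im["color"].shape[0]/2/np.tan(np.radians(im["vfov"])/2)
def ray(im,u,v,fish=False):
    f=fl(im); M=np.array(im["camera_from_world"]); R=M[:3,:3]; c=-R.T@M[:3,3]
    a=np.array([(u-im["cx"]),(v-im["cy"])],float)
    if fish:
        r=np.hypot(*a); th=r/f; d=np.array([*(a/max(r,1e-9)*np.sin(th)),np.cos(th)])
    else: d=np.array([*(a/f),1.0])
    return c,R.T@d
def onz(im,u,v,z,fish=False):
    c,d=ray(im,u,v,fish); return c+d*(z-c[2])/d[2]
def proj(im,p,fish=False):
    f=fl(im); M=np.array(im["camera_from_world"]); q=M[:3,:3]@np.array(p,float)+M[:3,3]
    if fish:
        r=np.hypot(q[0],q[1]); th=np.arctan2(r,q[2]); return np.array([im["cx"]+f*th*q[0]/r, im["cy"]+f*th*q[1]/r])
    return np.array([im["cx"]+f*q[0]/q[2], im["cy"]+f*q[1]/q[2]])
def crop(im,x0,y0,x1,y1,k,name):
    c=im["color"][y0:y1,x0:x1,::-1]; cv2.imwrite("pics/"+name,cv2.resize(c,None,fx=k,fy=k,interpolation=cv2.INTER_CUBIC))
E
python3 - <<'E'
from h import *
t=get_image("top"); s=get_image("side")
crop(t,120,90,370,270,3.2,"topc.png"); crop(s,160,120,370,250,3.8,"sidec.png")
for n,u,v,z in [("jar cap",197,201,85),("shaker top",199,155,88),("candle",245,161,15),("match",251,121,15),("garlic",291,116,30),("dish",259,221,18),("tray",293,184,10),("caddy",330,149,28),("tin",152,209,58),("pot",171,171,50),("edge left",123,202,0),("corner",275,70,0),("blue",201,248,85)]:
    print(n,onz(t,u,v,z).round(0)[:2])
for n in (t,s):
    M=np.array(n["camera_from_world"]);print((-M[:3,:3].T@M[:3,3]).round())
E
```

```text
jar cap [440. -17.]
shaker top [544. -17.]
candle [ 553. -116.]
match [ 657. -129.]
garlic [ 665. -227.]
dish [ 407. -153.]
tray [ 499. -233.]
caddy [ 582. -321.]
tin [425.  89.]
pot [516.  54.]
edge left [450. 179.]
corner [ 805. -188.]
blue [339. -31.]
[ 305. -160.  860.]
[ 161. -933.  612.]
```

View pics/topc.png

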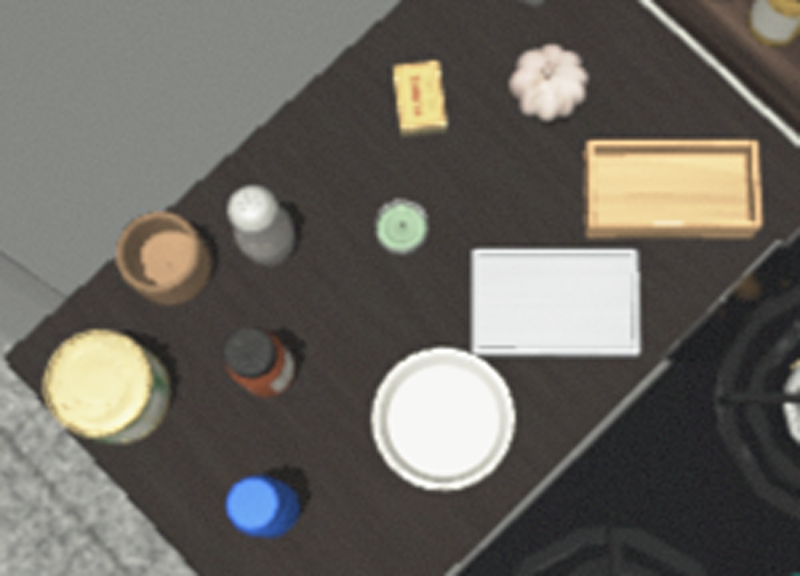

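View pics/sidec.png

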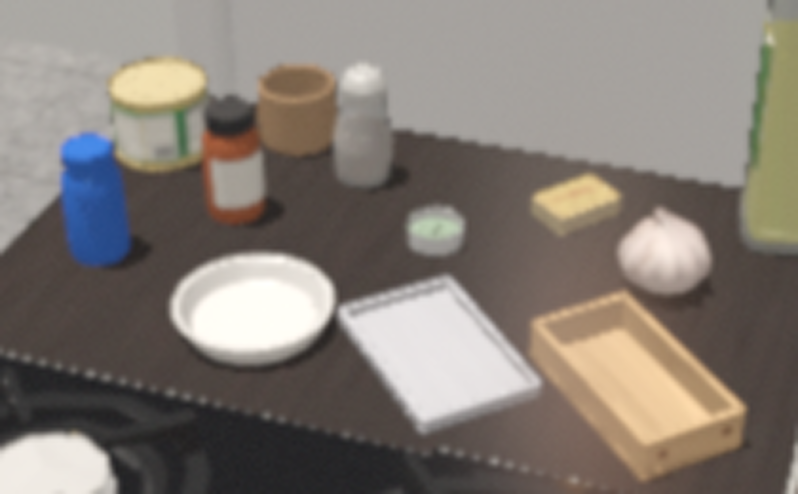

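Run:
```python
from h import *
t=get_image("top"); s=get_image("side")
crop(t,0,100,200,250,4,"tl.png"); crop(s,0,0,260,190,3,"sl.png")
```

```text
(no output)
```

View pics/tl.png

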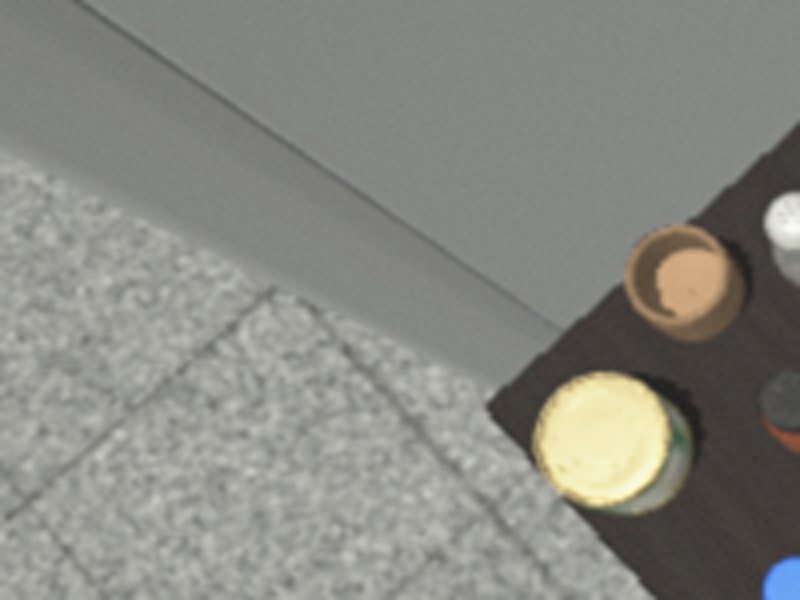

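View pics/sl.png

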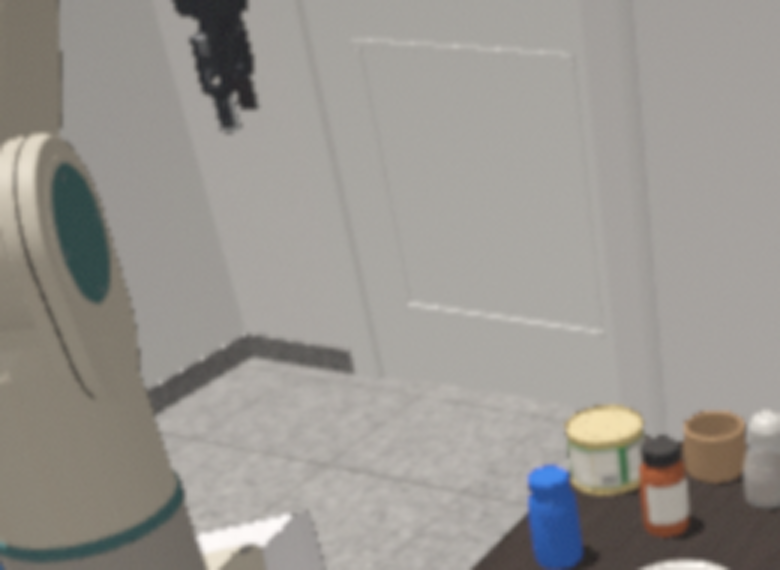

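```bash
cat > meas.py <<'E'
from h import *
import sys
def mask(im,roi,lo,hi):
    x0,y0,x1,y1=roi; hsv=cv2.cvtColor(im["color"],cv2.COLOR_RGB2HSV)
    m=cv2.inRange(hsv,np.array(lo),np.array(hi)); k=np.zeros_like(m); k[y0:y1,x0:x1]=m[y0:y1,x0:x1]
    cs,_=cv2.findContours(k,cv2.RETR_EXTERNAL,cv2.CHAIN_APPROX_NONE)
    return max(cs,key=cv2.contourArea) if cs else None
def rect(im,c,z):
    p=np.array([onz(im,u,v,z)[:2] for u,v in cv2.convexHull(c)[:,0,:]],np.float32)
    return cv2.minAreaRect(p)
E
python3 - <<'E'
from meas import *
t=get_image("top")
H=lambda *a:a
for n,roi,lo,hi,z in [
 ("dish",(232,195,284,246),(0,0,110),(179,70,255),18),
 ("tray",(262,164,325,205),(0,0,120),(179,60,255),10),
 ("caddy",(298,128,363,168),(8,60,80),(30,255,255),28),
 ("match",(238,105,265,136),(15,60,90),(40,255,255),15),
 ("candle",(232,148,258,174),(0,0,90),(179,255,255),15),
 ("garlic",(276,100,307,132),(0,0,100),(179,255,255),25),
 ("shakertop",(188,145,210,164),(0,0,150),(179,60,255),85),
 ("jarred",(187,188,218,216),(0,120,60),(15,255,255),60),
 ("pot",(152,150,190,190),(5,60,60),(25,255,255),50),
 ("tin",(130,190,175,232),(15,40,150),(40,255,255),58),
 ("capjar",(187,190,207,216),(0,0,36),(179,90,90),85),
 ]:
    c=mask(t,roi,lo,hi)
    r=rect(t,c,z); (u,v),rad=cv2.minEnclosingCircle(c)
    print(n,cv2.contourArea(c),np.round(r[0]),np.round(r[1]),round(r[2],1),"px",round(u,1),round(v,1),round(rad,1),cv2.boundingRect(c))
E
```

```text
dish 1628.5 [ 412. -154.] [113. 111.] 0.9 px 262.5 215.5 29.1 (236, 195, 48, 49)
tray 1700.5 [ 494. -228.] [ 89. 138.] 0.8 px 290.5 186.5 33.4 (262, 168, 58, 37)
caddy 1702.5 [ 584. -320.] [ 78. 135.] 0.8 px 330.0 149.0 30.9 (302, 133, 57, 32)
match 314.5 [ 660. -128.] [60. 39.] 8.6 px 250.7 119.8 12.6 (242, 108, 18, 24)
candle 215.0 [ 555. -116.] [43. 39.] 1.2 px 245.0 160.2 8.8 (237, 152, 17, 18)
garlic 414.0 [ 669. -227.] [58. 61.] 67.7 px 291.0 115.0 12.2 (279, 104, 25, 24)
shakertop 142.0 [545. -15.] [32. 30.] 45.9 px 198.1 155.1 7.2 (191, 148, 15, 15)
jarred 47.5 [433. -27.] [29. 40.] 40.2 px 201.2 204.2 9.6 (192, 196, 17, 18)
pot 635.5 [518.  54.] [72. 61.] 46.7 px 170.7 170.6 15.3 (156, 156, 30, 30)
tin 832.5 [425.  93.] [75. 75.] 47.7 px 149.8 209.1 17.3 (134, 193, 34, 34)
capjar 364.0 [437. -16.] [57. 42.] 2.6 px 196.5 202.5 15.7 (187, 190, 20, 26)
```

Run:
```python
from h import *
t=get_image("top");s=get_image("side")
print("bottle base L/R bottom",onz(s,357,182,0).round(),onz(s,381,184,0).round(), "top view", onz(t,276,86,0).round(),onz(t,297,90,0).round())
print("ledge strip", [onz(t,u,v,0).round()[:2] for u,v in ((325,100),(380,152),(318,92))])
print("garlic side", onz(s,335,187,25).round(), "match",onz(s,312,172,15).round(),"candle",onz(s,275,181,15).round())
print("jar cap top side",onz(s,220,149,85).round(),"shaker top",onz(s,255,139,90).round(), "caddy",onz(s,327,220,14).round())
print("shaker base side ",onz(s,160+363/3.8,120+178/3.8,0).round(),"jar base",onz(s,160+235/3.8,120+214/3.8,0).round())
print("ledge jars top",[onz(t,u,v,z).round()[:2] for u,v in ((370,82),(353,67),(412,135)) for z in (40,120,180)])
for k in ((350,75),(367,90)): pass
```

```text
bottle base L/R bottom [ 756. -207.    0.] [ 807. -242.    0.] top view [ 760. -190.    0.] [ 749. -245.    0.]
ledge strip [array([ 722., -316.]), array([ 586., -449.]), array([ 744., -298.])]
garlic side [ 670. -231.   25.] match [ 662. -132.   15.] candle [ 553. -129.   15.]
jar cap top side [443. -25.  85.] shaker top [544. -23.  90.] caddy [ 590. -323.   14.]
shaker base side  [545. -20.   0.] jar base [442. -25.   0.]
ledge jars top [array([ 752., -420.]), array([ 708., -394.]), array([ 676., -375.]), array([ 792., -379.]), array([ 744., -358.]), array([ 709., -342.]), array([ 616., -514.]), array([ 586., -479.]), array([ 563., -453.])]
```

```bash
python3 -m jog '[{"x":-235,"y":-8},{"x":-235,"y":-8},{"x":-235,"y":-8},{"x":-235,"y":-8},{"x":-235,"y":-8}]'; python3 go.py 200 340 250 60
```

```text
at [184.5 623.3 242.3] yaw 73.5 q [-1.35  0.63  0.04  1.52 -0.03  1.   -0.02] f [ 0.3  0.3 -0.5] w 85.3
shift xyz [-267.2   -7.7  -95.3] rotvec [-0.     0.236 -0.   ]$[0]: bad value
```

```bash
python3 -m jog '[{"x":-235,"y":-8,"z":0,"ax":0,"ay":0,"az":0,"grip":85},{"x":-235,"y":-8,"z":0,"ax":0,"ay":0,"az":0,"grip":85},{"x":-235,"y":-8,"z":0,"ax":0,"ay":0,"az":0,"grip":85},{"x":-235,"y":-8,"z":0,"ax":0,"ay":0,"az":0,"grip":85},{"x":-235,"y":-8,"z":0,"ax":0,"ay":0,"az":0,"grip":85}]'; python3 go.py 200 340 250 60
```

```text
clock: 1.0
eef_pos: [116.9, 394.5, 250.4]
tool_rot: [-1.571, 0.002, 1.283]
force: [0.4, 0.6, 0.0]
width: 84.8
at [116.9 394.5 250.4] yaw 73.5 q [-1.38  0.28  0.03  2.13 -0.01  0.73 -0.05] f [0.4 0.6 0. ] w 84.8
shift xyz [-28.6   0.4 -95.2] rotvec [ 0.     0.236 -0.002]
```

```bash
cat > arc.py <<'E'
import sys
from h import *
from scipy.spatial.transform import Rotation as Ro
s=read_state(); R=Ro.from_euler('xyz',s["tool_rot"]); p=np.array(s["eef_pos"])
r=float(sys.argv[1]); z=float(sys.argv[2]); k=float(sys.argv[3])
ph=np.degrees(np.arctan2(p[1],p[0])); y=np.degrees(s["tool_rot"][2])
for i in range(1,6):
    f=np.radians(ph-6.4*i); d=R.inv().apply(np.array([r*np.cos(f),r*np.sin(f),z])-p)
    print(d.round(0), "ay",round(np.radians(6.4*i*k),3), "world",(r*np.cos(f)).round(),(r*np.sin(f)).round())
E
python3 arc.py 405 250 1
```

```text
[ -9.   0. -45.] ay 0.112 world 158.0 373.0
[-16.   0. -90.] ay 0.223 world 198.0 353.0
[ -29.    0. -133.] ay 0.335 world 236.0 329.0
[ -46.    0. -175.] ay 0.447 world 272.0 300.0
[ -68.    0. -215.] ay 0.559 world 303.0 268.0
```

```bash
python3 -m jog '[{"x":-9,"y":0,"z":-45,"ax":0,"ay":0.11,"az":0,"grip":85},{"x":-16,"y":0,"z":-90,"ax":0,"ay":0.22,"az":0,"grip":85},{"x":-29,"y":0,"z":-133,"ax":0,"ay":0.33,"az":0,"grip":85},{"x":-46,"y":0,"z":-175,"ax":0,"ay":0.44,"az":0,"grip":85},{"x":-68,"y":0,"z":-215,"ax":0,"ay":0.55,"az":0,"grip":85}]'; python3 go.py 200 340 250 60; python3 arc.py 400 250 1
python3 - <<'E'
from h import *
cv2.imwrite("pics/s1.png",get_image("side")["color"][:,:,::-1])
E
```

```text
clock: 1.5
eef_pos: [306.5, 271.1, 250.8]
tool_rot: [-1.571, -0.002, 0.729]
force: [0.1, 0.5, -0.4]
width: 85.1
at [306.5 271.1 250.8] yaw 41.8 q [-0.99  0.28  0.25  2.14 -0.1   0.73  0.06] f [ 0.1  0.5 -0.4] w 85.1
shift xyz [-33.6   0.7 122.3] rotvec [ 0.    -0.318  0.002]
[-12.   1. -45.] ay 0.112 world 327.0 230.0
[-20.   1. -89.] ay 0.223 world 351.0 192.0
[ -32.    1. -131.] ay 0.335 world 370.0 152.0
[ -49.    1. -173.] ay 0.447 world 385.0 110.0
[ -71.    1. -212.] ay 0.559 world 395.0 66.0
```

View pics/s1.png

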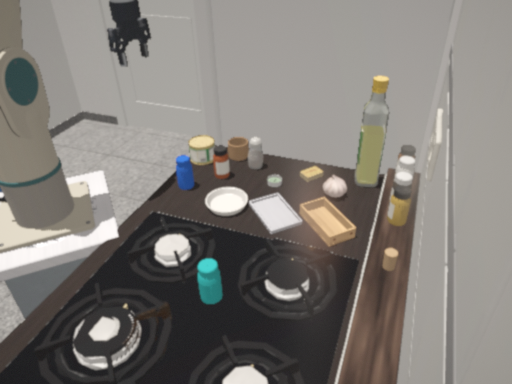

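```bash
python3 -m jog '[{"x":-18,"y":0,"z":-45,"ax":0,"ay":0,"az":0,"grip":40},{"x":-27,"y":0,"z":-89,"ax":0,"ay":0,"az":0,"grip":40},{"x":-39,"y":0,"z":-131,"ax":0,"ay":0,"az":0,"grip":40},{"x":-55,"y":0,"z":-173,"ax":0,"ay":0,"az":0,"grip":40},{"x":-77,"y":0,"z":-212,"ax":0,"ay":0,"az":0,"grip":40}]'; python3 go.py 441 -21 200 45
```

```text
clock: 2.05
eef_pos: [390.6, 61.4, 250.7]
tool_rot: [-1.572, -0.002, 0.734]
force: [0.8, 0.7, 0.1]
width: 40.0
at [390.6  61.4 250.7] yaw 42.0 q [-0.49  0.27  0.33  2.17 -0.13  0.72  0.66] f [0.8 0.7 0.1] w 40.0
shift xyz [-17.9  50.8 -94.9] rotvec [ 0.001 -0.052  0.002]
```

```bash
python3 -m jog '[{"x":-18,"y":0,"z":-50,"ax":0,"ay":-0.05,"az":0,"grip":85},{"x":-18,"y":30,"z":-95,"ax":0,"ay":-0.05,"az":0,"grip":85},{"x":-18,"y":51,"z":-95,"ax":0,"ay":-0.05,"az":0,"grip":85}]'; python3 go.py 441 -21 200 45;python3 - <<'E'
from h import *
im=get_image("wrist");cv2.imwrite("pics/w2.png",im["color"][:,:,::-1])
for p in ((441,-21,85),(441,-21,0),(545,-18,90),(554,-117,15),(425,90,58)): print(p,proj(im,p,True).round())
E
```

```text
clock: 2.35
eef_pos: [443.6, -24.7, 199.7]
tool_rot: [-1.577, -0.003, 0.777]
force: [0.3, 0.7, 0.0]
width: 81.3
at [443.6 -24.7 199.7] yaw 44.5 q [-0.24  0.42  0.31  2.13 -0.21  0.62  1.  ] f [0.3 0.7 0. ] w 81.3
shift xyz [ 0.7 -0.4  4.4] rotvec [ 0.007 -0.009  0.003]
(441, -21, 85) [253. 185.]
(441, -21, 0) [253. 165.]
(545, -18, 90) [333. 258.]
(554, -117, 15) [263. 282.]
(425, 90, 58) [325.  83.]
```

View pics/w2.png

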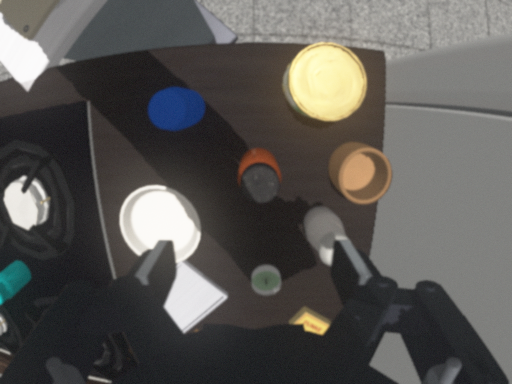

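Run:
```python
from h import *
im=get_image("wrist")
for n,u,v,z in (("cap",262,183,85),("base",260,164,0),("candle",266,280,15),("dish rim",160,224,18)): print(n,onz(im,u,v,z,True).round(1))
crop(im,220,130,300,220,6,"jarc.png")
M=np.array(im["camera_from_world"]);print((-M[:3,:3].T@M[:3,3]).round())
```

```text
cap [439.8 -12.1  85. ]
base [440.3 -12.5   0. ]
candle [ 546.7 -108.5   15. ]
dish rim [ 403.9 -142.    18. ]
[389.  30. 328.]
```

View pics/jarc.png

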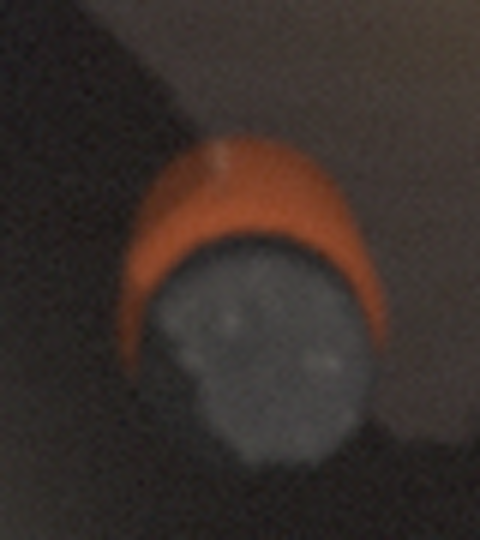

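Run:
```python
from h import *
im=get_image("wrist");cv2.imwrite("pics/w3.png",im["color"][:,:,::-1])
hsv=cv2.cvtColor(im["color"],cv2.COLOR_RGB2HSV)
M=np.array(im["camera_from_world"]);print((-M[:3,:3].T@M[:3,3]).round(1), read_state()["eef_pos"])
from meas import mask
for n,roi,lo,hi,z in (("dish",(110,175,210,270),(0,0,120),(179,60,255),18),("candle",(245,260,290,300),(0,0,70),(179,255,255),15),("pot",(320,135,400,210),(5,60,60),(25,255,255),50),("tin",(280,35,370,125),(15,40,150),(40,255,255),58)):
    c=mask(im,roi,lo,hi);(u,v),r=cv2.minEnclosingCircle(c);print(n,u,v,r,onz(im,u,v,z,True).round(1))
g=cv2.Canny(im["color"],60,120)
```

```text
[387.9  31.1 329.7] [438.27463148 -20.11939279 198.49368356]
dish 161.5 233.5 44.905555725097656 [ 411.  -149.1   18. ]
candle 267.9137878417969 288.5 16.84776496887207 [ 556.4 -114.2   15. ]
pot 351.7912902832031 170.1731719970703 47.41145324707031 [499.5  56.6  50. ]
tin 329.27777099609375 89.9000015258789 41.44884490966797 [424.9  91.3  58. ]
```

View pics/w3.png

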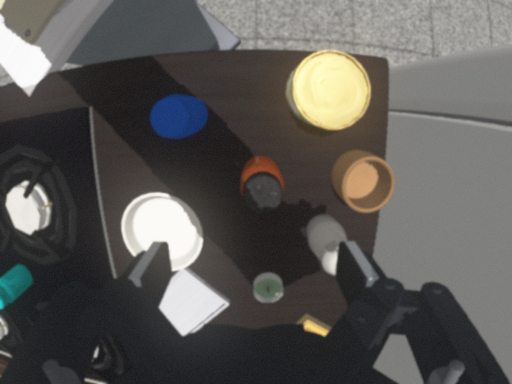

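```bash
python3 - <<'E'
from h import *
im=get_image("wrist")
for n,u,v,z in (("cap",264,191,85),("base",262,172,0),("shaker base",322,230,20)): print(n,onz(im,u,v,z,True).round(1))
E
python3 go.py 442 -18 45 45
```

```text
cap [444.9 -13.2  85. ]
base [446.9 -14.5   0. ]
shaker base [541.5 -10.5  20. ]
at [438.8 -19.4 199.4] yaw 44.9 q [-0.24  0.42  0.31  2.13 -0.21  0.62  0.99] f [-0.6  0.1 -0.1] w 84.8
shift xyz [  3.4 154.4  -1.5] rotvec [-0.002 -0.002 -0.001]
```

```bash
python3 -m jog '[{"x":5,"y":50,"z":-1,"ax":0,"ay":0,"az":0,"grip":85},{"x":5,"y":100,"z":-1,"ax":0,"ay":0,"az":0,"grip":85},{"x":5,"y":135,"z":-1,"ax":0,"ay":0,"az":0,"grip":85},{"x":5,"y":157,"z":-1,"ax":0,"ay":0,"az":0,"grip":85},{"x":5,"y":157,"z":-1,"ax":0,"ay":0,"az":0,"grip":85}]'
python3 - <<'E'
from h import *
cv2.imwrite("pics/s4.png",get_image("side")["color"][:,:,::-1])
E
```

```text
clock: 3.05
eef_pos: [443.3, -15.4, 41.7]
tool_rot: [-1.569, -0.0, 0.786]
force: [-0.3, 1.1, 0.4]
width: 84.8
```

View pics/s4.png

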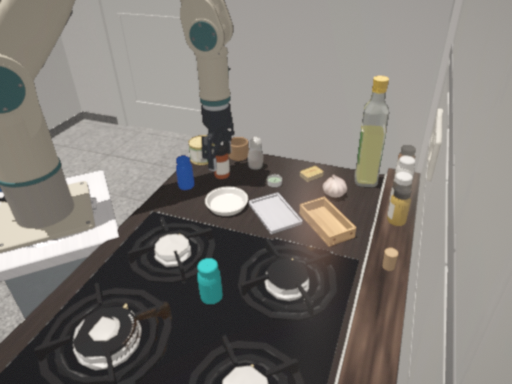

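```bash
python3 -m jog '[{"x":0,"y":0,"z":0,"ax":0,"ay":0,"az":0,"grip":30},{"x":0,"y":0,"z":0,"ax":0,"ay":0,"az":0,"grip":30},{"x":0,"y":0,"z":0,"ax":0,"ay":0,"az":0,"grip":30},{"x":0,"y":0,"z":0,"ax":0,"ay":0,"az":0,"grip":30},{"x":0,"y":0,"z":0,"ax":0,"ay":0,"az":0,"grip":30}]'
```

```text
clock: 3.6
eef_pos: [444.4, -16.7, 43.5]
tool_rot: [-1.571, -0.002, 0.783]
force: [0.4, 0.2, 8.2]
width: 39.7
```

```bash
python3 -m jog '[{"x":0,"y":-30,"z":0,"ax":0,"ay":0,"az":0,"grip":30},{"x":0,"y":-75,"z":0,"ax":0,"ay":0,"az":0,"grip":30},{"x":0,"y":-110,"z":0,"ax":0,"ay":0,"az":0,"grip":30},{"x":0,"y":-110,"z":0,"ax":0,"ay":0,"az":0,"grip":30}]'; python3 go.py 583 -350 150 0
```

```text
clock: 4.0
eef_pos: [446.2, -17.4, 156.3]
tool_rot: [-1.576, -0.006, 0.783]
force: [0.1, 0.0, -1.4]
width: 39.5
at [446.2 -17.4 156.3] yaw 44.9 q [-0.38  0.54  0.51  2.17 -0.5   0.54  1.29] f [ 0.1  0.  -1.4] w 39.5
shift xyz [-137.7    7.3 -332.2] rotvec [0.003 0.783 0.008]
```

```bash
python3 -m jog '[{"x":-18,"y":0,"z":-43,"ax":0,"ay":0.1,"az":0,"grip":30},{"x":-36,"y":0,"z":-86,"ax":0,"ay":0.2,"az":0,"grip":30},{"x":-54,"y":0,"z":-129,"ax":0,"ay":0.32,"az":0,"grip":30},{"x":-72,"y":0,"z":-172,"ax":0,"ay":0.44,"az":0,"grip":30},{"x":-90,"y":0,"z":-215,"ax":0,"ay":0.56,"az":0,"grip":30}]'; python3 go.py 583 -350 130 0
```

```text
clock: 4.5
eef_pos: [531.5, -234.3, 151.6]
tool_rot: [-1.569, 0.001, 0.218]
force: [1.1, -0.4, -1.1]
width: 39.7
at [ 531.5 -234.3  151.6] yaw 12.5 q [-0.02  0.74  0.64  1.81 -0.6   0.8   1.15] f [ 1.1 -0.4 -1.1] w 39.7
shift xyz [  25.3   21.4 -124.1] rotvec [-0.001  0.218 -0.001]
```

```bash
python3 -m jog '[{"x":9,"y":0,"z":-45,"ax":0,"ay":0.11,"az":0,"grip":30},{"x":18,"y":0,"z":-88,"ax":0,"ay":0.22,"az":0,"grip":30},{"x":25,"y":21,"z":-124,"ax":0,"ay":0.22,"az":0,"grip":30},{"x":25,"y":21,"z":-124,"ax":0,"ay":0.22,"az":0,"grip":30},{"x":25,"y":21,"z":-124,"ax":0,"ay":0.22,"az":0,"grip":30}]'; python3 go.py 583 -350 48 0;  python3 - <<'E'
from h import *
s=get_image("side");crop(s,210,80,450,270,3.2,"s5.png"); im=get_image("wrist");cv2.imwrite("pics/w5.png",im["color"][:,:,::-1])
for p in ((583-34,-321-64,28),(583+34,-321-64,28),(583-34,-321+64,28),(583+34,-321+64,28)): print(proj(s,p).round(),proj(im,p,True).round())
E
```

```text
clock: 5.0
eef_pos: [581.9, -348.5, 129.2]
tool_rot: [-1.568, 0.003, 0.001]
force: [-0.2, 1.0, -0.8]
width: 39.7
at [ 581.9 -348.5  129.2] yaw 0.1 q [ 0.14  0.9   0.68  1.54 -0.65  0.95  1.03] f [-0.2  1.  -0.8] w 39.7
shift xyz [ 1.4 81.2 -1.7] rotvec [-0.002  0.001 -0.003]
[326. 237.] [214. 237.]
[353. 228.] [292. 237.]
[297. 204.] [210.  85.]
[322. 197.] [297.  85.]
```

View pics/s5.png

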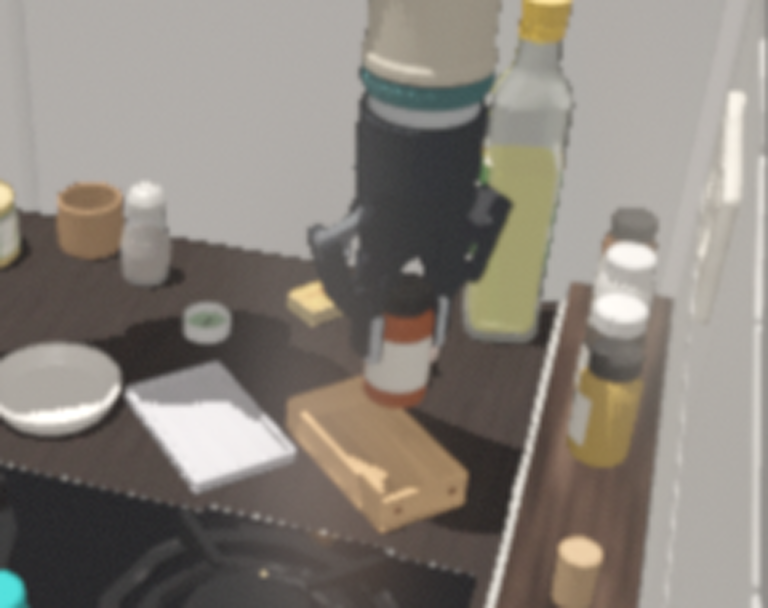

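View pics/w5.png

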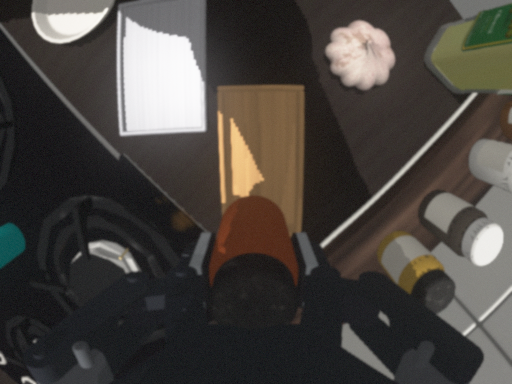

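```bash
python3 - <<'E'
from h import *
im=get_image("wrist")
print("caddy",[onz(im,u,v,28,True).round(1)[:2] for u,v in((217,86),(305,86),(301,230))])
print("tray",[onz(im,u,v,10,True).round(1)[:2] for u,v in((118,135),(207,132),(118,3))])
E
python3 go.py 586 -350 47 0
```

```text
caddy [array([ 555.3, -257.8]), array([ 624.1, -257.1]), array([ 625.5, -378.3])]
tray [array([ 460.5, -295.4]), array([ 544.1, -295.8]), array([ 460.4, -170.4])]
at [ 583.4 -346.9  131.3] yaw 0.2 q [ 0.14  0.89  0.68  1.54 -0.65  0.95  1.03] f [ 0.6 -0.2 -1.2] w 39.9
shift xyz [ 2.6 84.3 -3.3] rotvec [-0.002  0.004  0.   ]
```

```bash
python3 -m jog '[{"x":5,"y":20,"z":-3,"ax":0,"ay":0,"az":0,"grip":30},{"x":5,"y":50,"z":-3,"ax":0,"ay":0,"az":0,"grip":30},{"x":5,"y":72,"z":-3,"ax":0,"ay":0,"az":0,"grip":30},{"x":5,"y":80,"z":-3,"ax":0,"ay":0,"az":0,"grip":30},{"x":5,"y":80,"z":-3,"ax":0,"ay":0,"az":0,"grip":30}]'; python3 go.py 588 -350 47 0;python3 - <<'E'
from h import *
s=get_image("side");crop(s,250,120,410,260,4,"s6.png")
E
```

```text
clock: 5.65
eef_pos: [588.1, -350.4, 50.0]
tool_rot: [-1.569, 0.001, 0.004]
force: [-0.0, -0.3, -1.7]
width: 40.1
at [ 588.1 -350.4   50. ] yaw 0.2 q [ 0.17  1.    0.61  1.55 -0.72  0.83  1.07] f [-0.  -0.3 -1.7] w 40.1
shift xyz [-0.1  3.   0.4] rotvec [-0.001  0.004 -0.001]
```

View pics/s6.png

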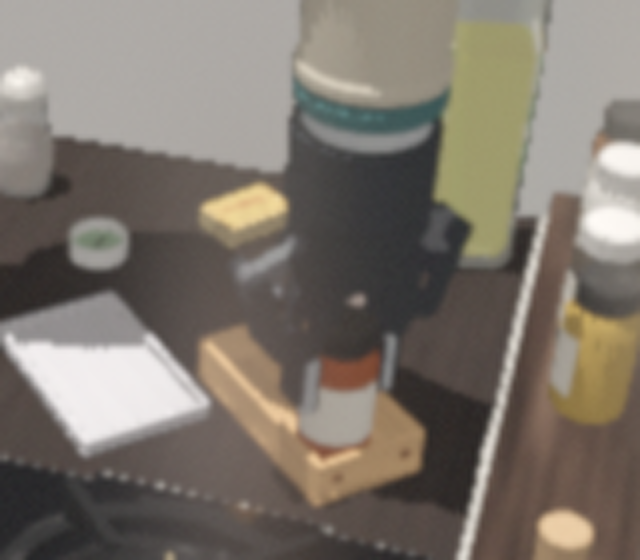

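```bash
python3 -m jog '[{"x":0,"y":2,"z":0,"ax":0,"ay":0,"az":0,"grip":30},{"x":0,"y":3,"z":0,"ax":0,"ay":0,"az":0,"grip":30},{"x":0,"y":3,"z":0,"ax":0,"ay":0,"az":0,"grip":30}]'
```

```text
clock: 6.0
eef_pos: [588.6, -351.5, 48.7]
tool_rot: [-1.571, -0.001, 0.003]
force: [-0.2, 0.2, -1.8]
width: 39.8
```

```bash
python3 -m jog '[{"x":0,"y":2,"z":0,"ax":0,"ay":0,"az":0,"grip":30},{"x":0,"y":2,"z":0,"ax":0,"ay":0,"az":0,"grip":30}]'
```

```text
clock: 6.2
eef_pos: [588.7, -351.7, 47.7]
tool_rot: [-1.571, -0.001, 0.003]
force: [-1.1, 1.2, 5.3]
width: 39.6
```

Contact; release to a small opening, then open and lift.

```bash
python3 -m jog '[{"x":0,"y":0,"z":0,"ax":0,"ay":0,"az":0,"grip":50},{"x":0,"y":0,"z":0,"ax":0,"ay":0,"az":0,"grip":60},{"x":0,"y":-10,"z":0,"ax":0,"ay":0,"az":0,"grip":60},{"x":0,"y":-50,"z":0,"ax":0,"ay":0,"az":0,"grip":60},{"x":0,"y":-100,"z":0,"ax":0,"ay":0,"az":0,"grip":60}]'; python3 go.py 545 -17 160 45;python3 - <<'E'
from h import *
s=get_image("side");crop(s,250,120,410,260,4,"s7.png")
E
```

```text
clock: 6.7
eef_pos: [587.1, -350.5, 145.7]
tool_rot: [-1.569, 0.004, 0.003]
force: [0.6, -0.3, 0.0]
width: 60.0
at [ 587.1 -350.5  145.7] yaw 0.2 q [ 0.14  0.89  0.69  1.51 -0.64  0.99  1.01] f [ 0.6 -0.3  0. ] w 60.0
shift xyz [-41.3 -13.4 333.6] rotvec [-0.004 -0.783 -0.003]
```

View pics/s7.png

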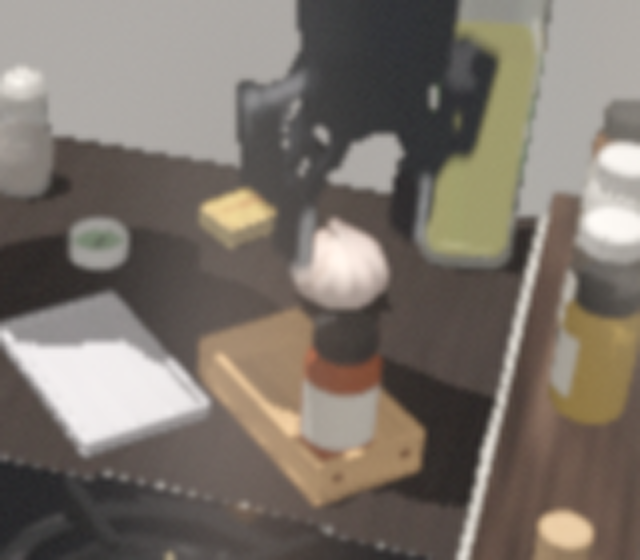

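```bash
python3 -m jog '[{"x":-5,"y":-14,"z":45,"ax":0,"ay":-0.12,"az":0,"grip":66},{"x":-12,"y":-14,"z":93,"ax":0,"ay":-0.24,"az":0,"grip":66},{"x":-18,"y":-14,"z":141,"ax":0,"ay":-0.36,"az":0,"grip":66},{"x":-24,"y":-14,"z":189,"ax":0,"ay":-0.48,"az":0,"grip":66},{"x":-29,"y":-14,"z":237,"ax":0,"ay":-0.6,"az":0,"grip":66}]'; python3 go.py 545 -17 160 45
```

```text
clock: 7.25
eef_pos: [558.4, -112.9, 161.1]
tool_rot: [-1.572, -0.001, 0.607]
force: [1.9, 0.4, 0.6]
width: 65.7
at [ 558.4 -112.9  161.1] yaw 34.8 q [-0.21  0.69  0.57  1.84 -0.52  0.77  1.25] f [1.9 0.4 0.6] w 65.7
shift xyz [43.7  1.  86.4] rotvec [ 0.001 -0.178  0.001]
```

```bash
python3 -m jog '[{"x":22,"y":0,"z":43,"ax":0,"ay":-0.1,"az":0,"grip":66},{"x":43,"y":0,"z":85,"ax":0,"ay":-0.18,"az":0,"grip":66},{"x":43,"y":0,"z":85,"ax":0,"ay":-0.18,"az":0,"grip":66},{"x":43,"y":0,"z":85,"ax":0,"ay":-0.18,"az":0,"grip":66}]'; python3 go.py 545 -17 42 45
python3 - <<'E'
from h import *
im=get_image("wrist");cv2.imwrite("pics/w8.png",im["color"][:,:,::-1])
for p in ((545,-17,90),(545,-17,66),(545,-17,0)): print(p,proj(im,p,True).round())
E
```

```text
clock: 7.65
eef_pos: [546.2, -19.0, 160.9]
tool_rot: [-1.572, -0.001, 0.785]
force: [0.3, -1.2, -0.3]
width: 66.1
at [546.2 -19.  160.9] yaw 45.0 q [-0.36  0.65  0.54  1.9  -0.49  0.72  1.25] f [ 0.3 -1.2 -0.3] w 66.1
shift xyz [  0.4 118.9   2.3] rotvec [ 0.001 -0.     0.001]
(545, -17, 90) [253. 205.]
(545, -17, 66) [253. 195.]
(545, -17, 0) [253. 175.]
```

View pics/w8.png

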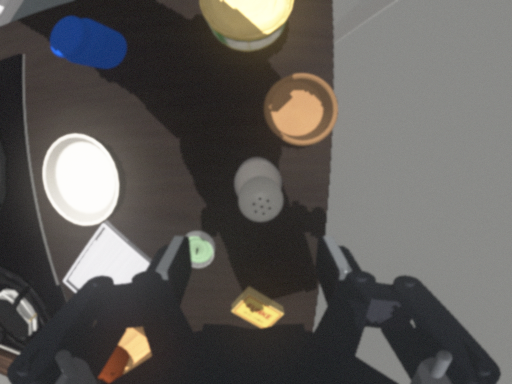

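```bash
python3 -m jog '[{"x":4,"y":50,"z":4,"ax":0,"ay":0,"az":0,"grip":66},{"x":4,"y":90,"z":4,"ax":0,"ay":0,"az":0,"grip":66},{"x":4,"y":117,"z":4,"ax":0,"ay":0,"az":0,"grip":66},{"x":4,"y":117,"z":4,"ax":0,"ay":0,"az":0,"grip":66}]'; python3 -m jog '[{"x":0,"y":0,"z":0,"ax":0,"ay":0,"az":0,"grip":34},{"x":0,"y":0,"z":0,"ax":0,"ay":0,"az":0,"grip":34},{"x":0,"y":0,"z":0,"ax":0,"ay":0,"az":0,"grip":34},{"x":0,"y":0,"z":0,"ax":0,"ay":0,"az":0,"grip":34},{"x":0,"y":0,"z":0,"ax":0,"ay":0,"az":0,"grip":34}]'
```

```text
clock: 8.1
eef_pos: [543.7, -16.8, 40.5]
tool_rot: [-1.567, 0.005, 0.779]
force: [-0.2, -0.2, 0.1]
width: 66.1
clock: 8.6
eef_pos: [547.7, -15.5, 45.3]
tool_rot: [-1.575, -0.002, 0.782]
force: [0.5, -1.5, 6.8]
width: 37.3
```

Run:
```python
from h import *
print(read_state()["width"],read_state()["eef_pos"])
s=get_image("side");crop(s,170,80,330,220,4,"s9.png");im=get_image("wrist");cv2.imwrite("pics/w9.png",im["color"][:,:,::-1])
```

```text
37.30622814573849 [547.69471705 -15.49177271  45.32411583]
```

View pics/s9.png

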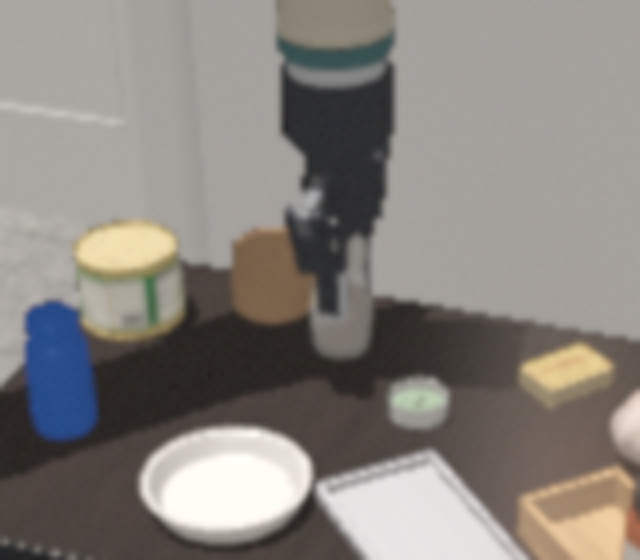

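View pics/w9.png

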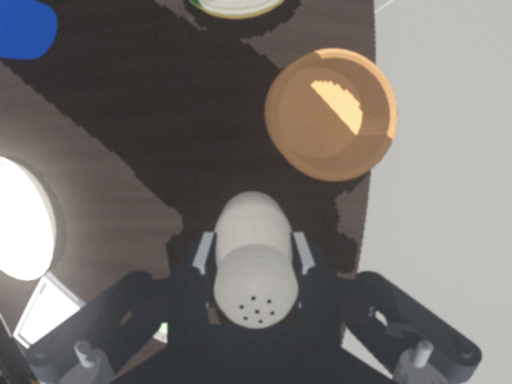

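```bash
python3 -m jog '[{"x":0,"y":-30,"z":0,"ax":0,"ay":0,"az":0,"grip":30},{"x":0,"y":-75,"z":0,"ax":0,"ay":0,"az":0,"grip":30},{"x":0,"y":-110,"z":0,"ax":0,"ay":0,"az":0,"grip":30},{"x":0,"y":-110,"z":0,"ax":0,"ay":0,"az":0,"grip":30}]'; python3 go.py 588 -290 150 0;  python3 - <<'E'
from h import *
s=get_image("side");crop(s,170,40,330,180,4,"s10.png")
E
```

```text
clock: 9.1
eef_pos: [549.1, -14.9, 158.4]
tool_rot: [-1.578, -0.007, 0.783]
force: [1.0, -0.1, -1.8]
width: 36.8
at [549.1 -14.9 158.4] yaw 44.9 q [-0.37  0.66  0.54  1.9  -0.5   0.71  1.25] f [ 1.  -0.1 -1.8] w 36.8
shift xyz [-166.5    8.8 -222.4] rotvec [0.004 0.783 0.009]
```

View pics/s10.png

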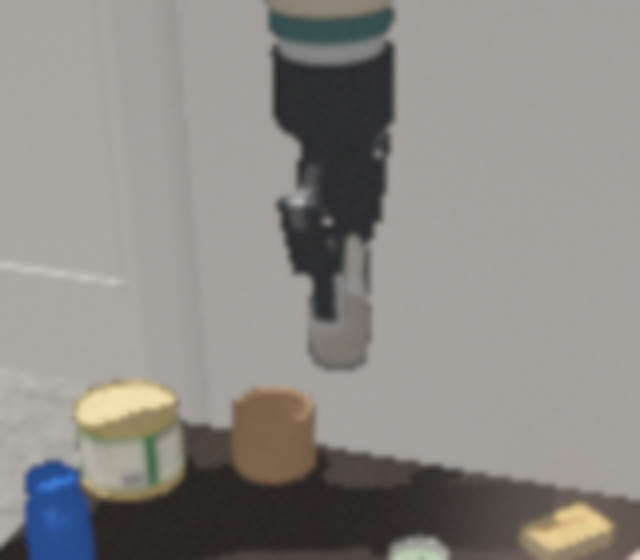

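```bash
python3 -m jog '[{"x":-28,"y":0,"z":-37,"ax":0,"ay":0.13,"az":0,"grip":30},{"x":-56,"y":0,"z":-74,"ax":0,"ay":0.26,"az":0,"grip":30},{"x":-84,"y":0,"z":-111,"ax":0,"ay":0.39,"az":0,"grip":30},{"x":-112,"y":0,"z":-148,"ax":0,"ay":0.52,"az":0,"grip":30},{"x":-140,"y":0,"z":-185,"ax":0,"ay":0.65,"az":0,"grip":30}]'; python3 go.py 588 -291 150 0
```

```text
clock: 9.65
eef_pos: [576.5, -245.3, 152.0]
tool_rot: [-1.569, 0.002, 0.128]
force: [1.6, -0.7, -0.6]
width: 37.1
at [ 576.5 -245.3  152. ] yaw 7.3 q [-0.03  0.8   0.69  1.68 -0.63  0.89  1.04] f [ 1.6 -0.7 -0.6] w 37.1
shift xyz [  5.6   1.9 -46.8] rotvec [-0.002  0.128 -0.002]
```

```bash
python3 -m jog '[{"x":6,"y":2,"z":-46,"ax":0,"ay":0.13,"az":0,"grip":30},{"x":6,"y":10,"z":-46,"ax":0,"ay":0.13,"az":0,"grip":30},{"x":6,"y":40,"z":-46,"ax":0,"ay":0.13,"az":0,"grip":30},{"x":6,"y":40,"z":-46,"ax":0,"ay":0.13,"az":0,"grip":30}]'; python3 go.py 588 -291 55 0
python3 - <<'E'
from h import *
s=get_image("side");crop(s,250,100,410,240,4,"s11.png");im=get_image("wrist");cv2.imwrite("pics/w11.png",im["color"][:,:,::-1])
E
```

```text
clock: 10.05
eef_pos: [586.2, -286.3, 108.3]
tool_rot: [-1.565, 0.008, 0.003]
force: [-0.4, 2.0, -1.6]
width: 37.0
at [ 586.2 -286.3  108.3] yaw 0.2 q [ 0.04  0.9   0.68  1.62 -0.69  0.88  1.  ] f [-0.4  2.  -1.6] w 37.0
shift xyz [ 2.2 53.2 -5. ] rotvec [-0.006  0.003 -0.008]
```

View pics/s11.png

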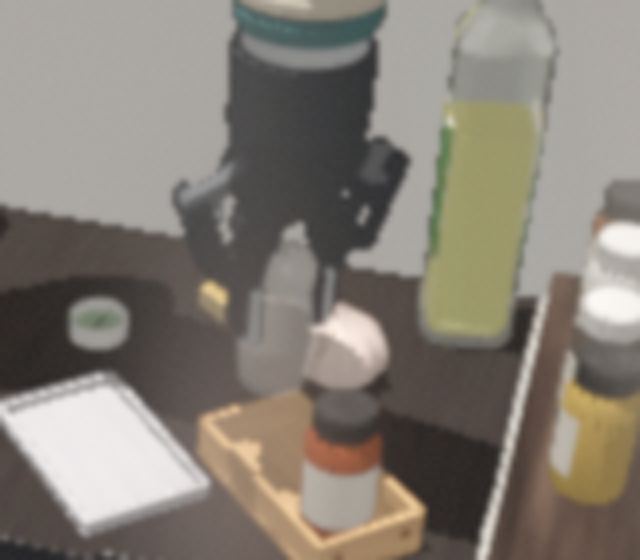

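View pics/w11.png

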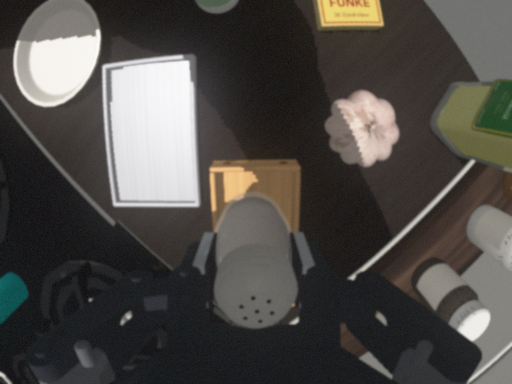

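Run:
```python
from h import *
im=get_image("wrist");s=get_image("side")
p=np.array(read_state()["eef_pos"]);print(p,read_state()["tool_rot"],read_state()["width"])
for dz in (-45,0,21,45): print(dz,proj(im,p+[0,0,dz],True).round(), ((proj(s,p+[0,0,dz])-[250,100])*4).round())
crop(s,290,140,350,210,8,"s12.png")
for q in ((588,-350,4),(588,-350,89)): print(((proj(s,q)-[250,100])*4).round())
```

```text
[ 589.58813548 -288.92925799  114.04674081] [-1.57115591e+00 -7.50460636e-04  3.80216078e-03] 36.90815082341296
-45 [254. 225.] [282. 371.]
0 [254. 260.] [287. 304.]
21 [254. 283.] [290. 272.]
45 [254. 319.] [293. 234.]
[329. 523.]
[342. 401.]
```

View pics/s12.png

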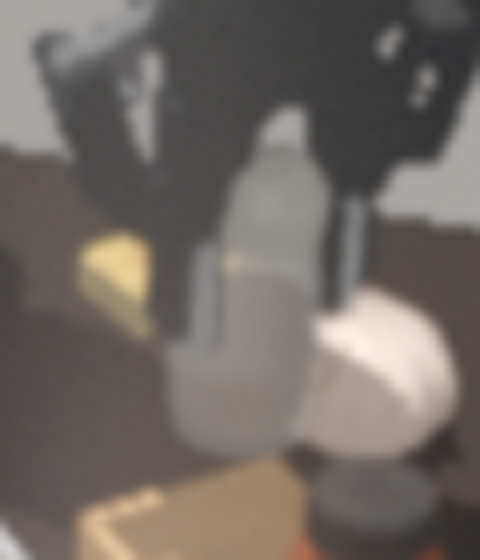

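```bash
python3 go.py 588 -290 53 0; python3 -m jog '[{"x":0,"y":30,"z":-1,"ax":0,"ay":0,"az":0,"grip":30},{"x":0,"y":50,"z":-1,"ax":0,"ay":0,"az":0,"grip":30},{"x":0,"y":60,"z":-1,"ax":0,"ay":0,"az":0,"grip":30},{"x":0,"y":60,"z":-1,"ax":0,"ay":0,"az":0,"grip":30}]'; python3 go.py 588 -290 53 0;python3 - <<'E'
from h import *
s=get_image("side");crop(s,270,120,390,240,5,"s13.png")
print(read_state()["force"])
E
```

```text
at [ 589.6 -288.9  114. ] yaw 0.2 q [ 0.04  0.89  0.68  1.62 -0.69  0.89  1.  ] f [-0.6  0.4 -2.1] w 36.9
shift xyz [-1.6 61.  -1. ] rotvec [0.    0.004 0.001]
clock: 10.65
eef_pos: [589.0, -289.6, 52.9]
tool_rot: [-1.57, 0.001, 0.004]
force: [0.4, 0.3, -0.9]
width: 37.3
at [ 589.  -289.6   52.9] yaw 0.2 q [ 0.07  0.97  0.63  1.64 -0.75  0.79  1.04] f [ 0.4  0.3 -0.9] w 37.3
shift xyz [-1.  -0.1 -0.4] rotvec [-0.001  0.004 -0.001]
[-0.11413552  0.50149278 -0.23099733]
```

View pics/s13.png

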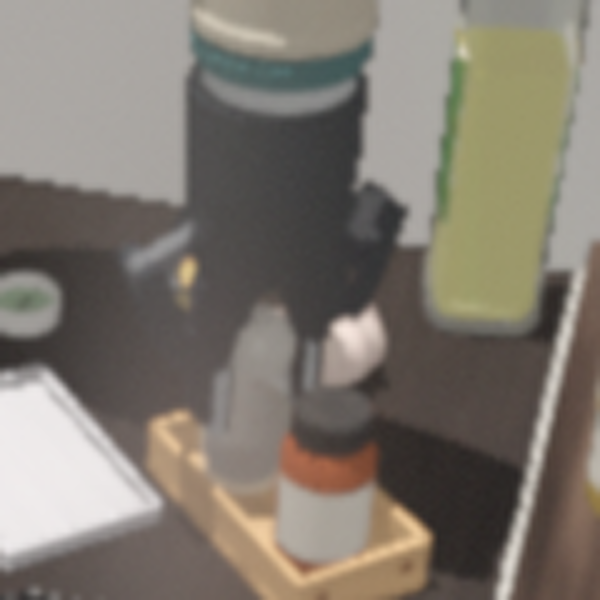

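```bash
python3 -m jog '[{"x":0,"y":2,"z":0,"ax":0,"ay":0,"az":0,"grip":30},{"x":0,"y":2,"z":0,"ax":0,"ay":0,"az":0,"grip":30}]';python3 -m jog '[{"x":0,"y":2,"z":0,"ax":0,"ay":0,"az":0,"grip":30},{"x":0,"y":2,"z":0,"ax":0,"ay":0,"az":0,"grip":30}]'
```

```text
clock: 10.9
eef_pos: [589.8, -290.5, 52.3]
tool_rot: [-1.572, -0.001, 0.003]
force: [0.2, 0.0, -1.3]
width: 37.2
clock: 11.1
eef_pos: [589.3, -290.2, 49.5]
tool_rot: [-1.571, -0.0, 0.003]
force: [-0.5, -0.1, -0.0]
width: 36.9
```

```bash
python3 -m jog '[{"x":0,"y":1,"z":0,"ax":0,"ay":0,"az":0,"grip":40},{"x":0,"y":1,"z":0,"ax":0,"ay":0,"az":0,"grip":44},{"x":0,"y":0,"z":0,"ax":0,"ay":0,"az":0,"grip":50},{"x":0,"y":0,"z":0,"ax":0,"ay":0,"az":0,"grip":60},{"x":0,"y":0,"z":0,"ax":0,"ay":0,"az":0,"grip":64}]';python3 -m jog '[{"x":0,"y":-20,"z":0,"ax":0,"ay":0,"az":0,"grip":64},{"x":0,"y":-60,"z":0,"ax":0,"ay":0,"az":0,"grip":64},{"x":0,"y":-100,"z":0,"ax":0,"ay":0,"az":0,"grip":64},{"x":0,"y":-100,"z":0,"ax":0,"ay":0,"az":0,"grip":64}]'
python3 - <<'E'
from h import *
s=get_image("side");crop(s,270,120,390,240,5,"s14.png"); im=get_image("wrist");cv2.imwrite("pics/w14.png",im["color"][:,:,::-1])
E
```

```text
clock: 11.6
eef_pos: [589.2, -290.2, 49.3]
tool_rot: [-1.571, -0.0, 0.003]
force: [-0.0, -1.0, -0.4]
width: 64.1
clock: 12.0
eef_pos: [591.8, -293.0, 155.2]
tool_rot: [-1.576, -0.009, 0.003]
force: [0.8, -0.6, -0.2]
width: 64.3
```

View pics/s14.png

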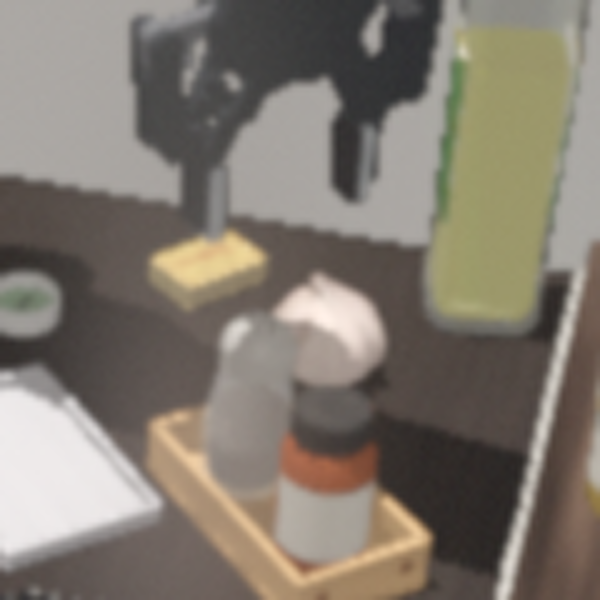

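View pics/w14.png

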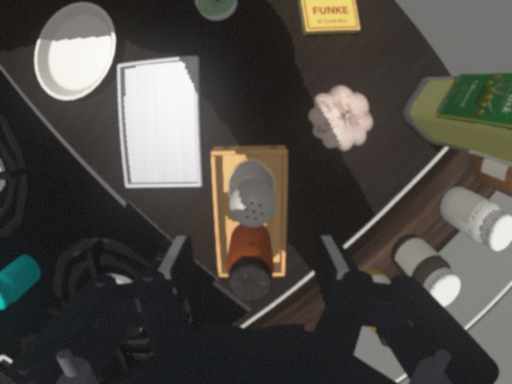

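```bash
python3 go.py 668 -228 140 45; python3 -m jog '[{"x":37,"y":0,"z":31,"ax":0,"ay":-0.14,"az":0,"grip":85},{"x":76,"y":0,"z":65,"ax":0,"ay":-0.28,"az":0,"grip":85},{"x":76,"y":5,"z":65,"ax":0,"ay":-0.42,"az":0,"grip":85},{"x":76,"y":10,"z":65,"ax":0,"ay":-0.56,"az":0,"grip":85},{"x":76,"y":10,"z":65,"ax":0,"ay":-0.7,"az":0,"grip":85}]';python3 -m jog '[{"x":0,"y":0,"z":0,"ax":0,"ay":-0.08,"az":0,"grip":85},{"x":0,"y":0,"z":0,"ax":0,"ay":-0.08,"az":0,"grip":85},{"x":0,"y":0,"z":0,"ax":0,"ay":-0.08,"az":0,"grip":85}]'; python3 go.py 668 -228 21 45
python3 - <<'E'
from h import *
im=get_image("wrist");cv2.imwrite("pics/w15.png",im["color"][:,:,::-1])
for p in ((668,-228,59),(668,-228,25)): print(p,proj(im,p,True).round())
E
```

```text
at [ 589.7 -290.3  150.3] yaw 0.2 q [ 0.03  0.85  0.72  1.59 -0.66  0.95  0.97] f [0.1 0.3 0. ] w 64.1
shift xyz [78.5 10.4 62.1] rotvec [ 0.001 -0.782  0.002]
clock: 12.6
eef_pos: [663.8, -223.4, 136.2]
tool_rot: [-1.566, 0.002, 0.71]
force: [-0.6, -0.5, 0.3]
width: 84.8
clock: 12.9
eef_pos: [664.3, -224.6, 138.0]
tool_rot: [-1.569, 0.001, 0.781]
force: [-0.2, -1.7, -0.3]
width: 84.7
at [ 664.3 -224.6  138. ] yaw 44.7 q [ 0.02  0.87  0.52  1.46 -0.49  0.95  1.45] f [-0.2 -1.7 -0.3] w 84.7
shift xyz [  0.2 117.   -5.3] rotvec [-0.002 -0.005 -0.001]
(668, -228, 59) [253. 210.]
(668, -228, 25) [253. 197.]
```

View pics/w15.png

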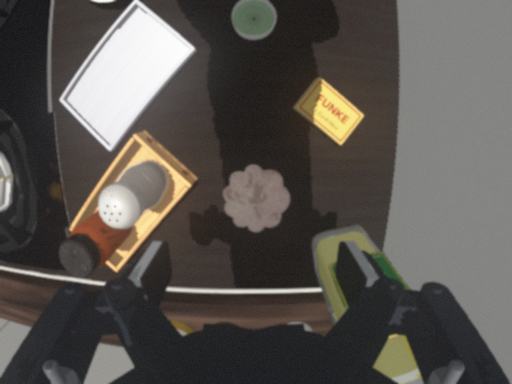

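```bash
python3 - <<'E'
from h import *
im=get_image("wrist")
for u,v in ((313,240),(335,228),(365,232),(322,290)): print(onz(im,u,v,0,True).round())
print(onz(im,256,198,25,True), onz(im,253,18,15,True), [onz(im,u,v,15,True).round(1)[:2] for u,v in((320,78),(364,116),(340,145),(295,107))])
E
python3 go.py 668 -227 22 45
```

```text
[ 750. -223.    0.]
[ 757. -199.    0.]
[ 785. -179.    0.]
[ 806. -257.    0.]
[ 670.86274584 -226.96430137   25.        ] [ 558.88466184 -117.73205364   15.        ] [array([ 636.3, -114.4]), array([ 687.7, -107.3]), array([ 691.5, -141.7]), array([ 639.4, -148.1])]
at [ 664.6 -224.8  138.5] yaw 44.8 q [ 0.01  0.87  0.52  1.46 -0.49  0.95  1.45] f [-0.3  0.4  0.6] w 84.8
shift xyz [  0.9 116.5  -4.1] rotvec [-0.001 -0.004 -0.001]
```

```bash
python3 -m jog '[{"x":2,"y":40,"z":-5,"ax":0,"ay":0,"az":0,"grip":85},{"x":2,"y":80,"z":-5,"ax":0,"ay":0,"az":0,"grip":85},{"x":2,"y":105,"z":-5,"ax":0,"ay":0,"az":0,"grip":85},{"x":2,"y":116,"z":-5,"ax":0,"ay":0,"az":0,"grip":85},{"x":2,"y":116,"z":-5,"ax":0,"ay":0,"az":0,"grip":85}]';python3 -m jog '[{"x":0,"y":0,"z":0,"ax":0,"ay":0,"az":0,"grip":48},{"x":0,"y":0,"z":0,"ax":0,"ay":0,"az":0,"grip":48},{"x":0,"y":0,"z":0,"ax":0,"ay":0,"az":0,"grip":48},{"x":0,"y":0,"z":0,"ax":0,"ay":0,"az":0,"grip":48}]';python3 -m jog '[{"x":0,"y":-20,"z":0,"ax":0,"ay":0,"az":0,"grip":48},{"x":0,"y":-60,"z":0,"ax":0,"ay":0,"az":0,"grip":48},{"x":0,"y":-80,"z":0,"ax":0,"ay":0,"az":0,"grip":48},{"x":0,"y":-80,"z":0,"ax":0,"ay":0,"az":0,"grip":48}]'; python3 go.py 408 -152 100 45
python3 - <<'E'
from h import *
s=get_image("side");crop(s,270,80,390,200,5,"s16.png")
E
```

```text
clock: 13.5
eef_pos: [668.9, -226.7, 21.6]
tool_rot: [-1.568, 0.002, 0.782]
force: [-0.4, -0.2, 0.3]
width: 85.1
clock: 13.9
eef_pos: [671.3, -228.0, 26.3]
tool_rot: [-1.574, -0.001, 0.783]
force: [-1.2, -0.0, 6.3]
width: 53.3
clock: 14.3
eef_pos: [672.9, -228.7, 109.4]
tool_rot: [-1.579, -0.004, 0.783]
force: [0.1, -0.1, -0.3]
width: 53.2
at [ 672.9 -228.7  109.4] yaw 44.9 q [ 0.03  0.91  0.5   1.45 -0.51  0.9   1.47] f [ 0.1 -0.1 -0.3] w 53.2
shift xyz [-133.7    6.8  241.3] rotvec [ 0.008 -0.002  0.004]
```

View pics/s16.png

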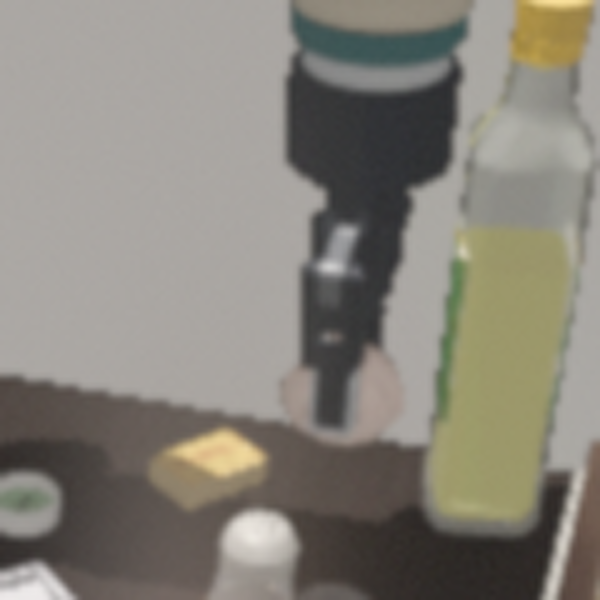

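```bash
python3 -m jog '[{"x":-20,"y":-15,"z":36,"ax":0,"ay":0,"az":0,"grip":48},{"x":-42,"y":-15,"z":78,"ax":0,"ay":0,"az":0,"grip":48},{"x":-65,"y":-15,"z":120,"ax":0,"ay":0,"az":0,"grip":48},{"x":-87,"y":-10,"z":162,"ax":0,"ay":0,"az":0,"grip":48},{"x":-110,"y":-10,"z":204,"ax":0,"ay":0,"az":0,"grip":48}]';  python3 go.py 408 -152 100 45
```

```text
clock: 14.85
eef_pos: [445.3, -158.7, 112.7]
tool_rot: [-1.569, 0.001, 0.784]
force: [0.4, -0.2, -0.8]
width: 53.2
at [ 445.3 -158.7  112.7] yaw 44.9 q [-0.01  0.64  0.44  2.13 -0.57  0.49  1.64] f [ 0.4 -0.2 -0.8] w 53.2
shift xyz [-21.7  12.8  31.1] rotvec [-0.002 -0.002 -0.001]
```

```bash
python3 -m jog '[{"x":-22,"y":0,"z":31,"ax":0,"ay":0,"az":0,"grip":48},{"x":-22,"y":30,"z":31,"ax":0,"ay":0,"az":0,"grip":48},{"x":-22,"y":60,"z":31,"ax":0,"ay":0,"az":0,"grip":48},{"x":-22,"y":70,"z":31,"ax":0,"ay":0,"az":0,"grip":48},{"x":-22,"y":70,"z":31,"ax":0,"ay":0,"az":0,"grip":48}]';  python3 go.py 408 -152 28 45
python3 - <<'E'
from h import *
s=get_image("side");crop(s,170,120,290,240,5,"s17.png");im=get_image("wrist");cv2.imwrite("pics/w17.png",im["color"][:,:,::-1])
E
```

```text
clock: 15.35
eef_pos: [409.1, -153.1, 41.8]
tool_rot: [-1.567, 0.001, 0.782]
force: [-0.2, 0.2, -0.5]
width: 53.5
at [ 409.1 -153.1   41.8] yaw 44.8 q [ 0.13  0.74  0.24  2.25 -0.76  0.24  1.84] f [-0.2  0.2 -0.5] w 53.5
shift xyz [-0.  13.8  1.5] rotvec [-0.004 -0.003 -0.001]
```

View pics/s17.png

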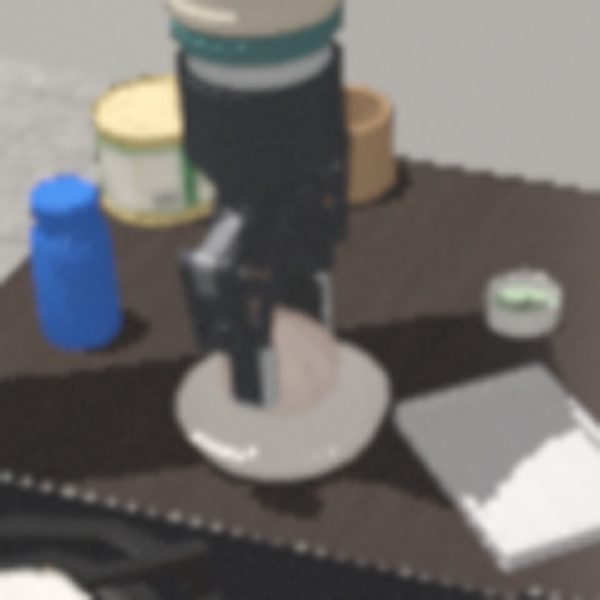

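View pics/w17.png

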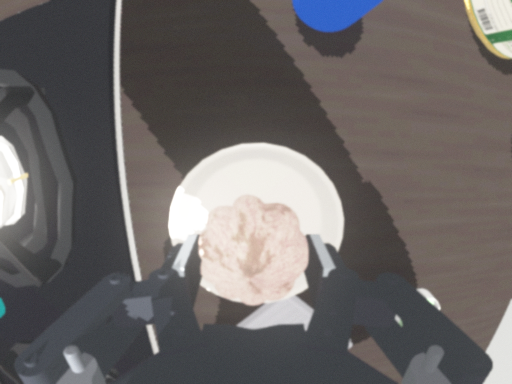

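```bash
python3 -m jog '[{"x":0,"y":6,"z":1,"ax":0,"ay":0,"az":0,"grip":48},{"x":0,"y":10,"z":1,"ax":0,"ay":0,"az":0,"grip":48},{"x":0,"y":10,"z":1,"ax":0,"ay":0,"az":0,"grip":48}]';  python3 go.py 408 -152 28 45
python3 - <<'E'
from h import *
im=get_image("wrist")
from meas import mask
print(onz(im,257,220,18,True).round(1))
E
```

```text
clock: 15.75
eef_pos: [410.2, -152.8, 33.7]
tool_rot: [-1.571, -0.0, 0.783]
force: [0.2, -0.1, -1.1]
width: 53.3
at [ 410.2 -152.8   33.7] yaw 44.9 q [ 0.11  0.76  0.27  2.25 -0.91  0.24  1.98] f [ 0.2 -0.1 -1.1] w 53.3
shift xyz [-1.   5.7  2.1] rotvec [ 0.001 -0.002  0.   ]
[ 403.  -141.9   18. ]
```

```bash
python3 -m jog '[{"x":0,"y":4,"z":1,"ax":0,"ay":0,"az":0,"grip":48},{"x":0,"y":4,"z":1,"ax":0,"ay":0,"az":0,"grip":48},{"x":0,"y":4,"z":1,"ax":0,"ay":0,"az":0,"grip":48}]';  python3 go.py 408 -152 28 45
```

```text
clock: 16.1
eef_pos: [410.0, -152.4, 30.1]
tool_rot: [-1.573, -0.001, 0.783]
force: [1.5, -0.0, 4.2]
width: 53.5
at [ 410.  -152.4   30.1] yaw 44.9 q [ 0.1   0.77  0.28  2.25 -0.97  0.24  2.05] f [ 1.5 -0.   4.2] w 53.5
shift xyz [-1.1  2.   1.7] rotvec [ 0.002 -0.002  0.001]
```

```bash
python3 -m jog '[{"x":0,"y":0,"z":0,"ax":0,"ay":0,"az":0,"grip":56},{"x":0,"y":0,"z":0,"ax":0,"ay":0,"az":0,"grip":62},{"x":0,"y":0,"z":0,"ax":0,"ay":0,"az":0,"grip":66},{"x":0,"y":-5,"z":0,"ax":0,"ay":0,"az":0,"grip":66},{"x":0,"y":-20,"z":0,"ax":0,"ay":0,"az":0,"grip":72}]'; python3 -m jog '[{"x":0,"y":-50,"z":0,"ax":0,"ay":0,"az":0,"grip":72},{"x":0,"y":-90,"z":0,"ax":0,"ay":0,"az":0,"grip":72},{"x":0,"y":-90,"z":0,"ax":0,"ay":0,"az":0,"grip":72}]'; python3 go.py 664 -128 120 97.5
python3 - <<'E'
from h import *
s=get_image("side");crop(s,170,120,290,240,5,"s18.png");im=get_image("wrist");cv2.imwrite("pics/w18.png",im["color"][:,:,::-1])
E
```

```text
clock: 16.6
eef_pos: [408.4, -152.0, 49.0]
tool_rot: [-1.569, 0.001, 0.782]
force: [0.5, 1.4, 0.2]
width: 71.9
clock: 16.9
eef_pos: [411.2, -153.4, 143.2]
tool_rot: [-1.578, -0.003, 0.783]
force: [0.5, -0.8, -0.3]
width: 71.9
at [ 411.2 -153.4  143.2] yaw 44.9 q [-0.16  0.6   0.67  2.2  -0.71  0.56  1.83] f [ 0.5 -0.8 -0.3] w 71.9
shift xyz [ 197.    24.8 -160.1] rotvec [ 0.008 -0.919 -0.001]
```

View pics/s18.png

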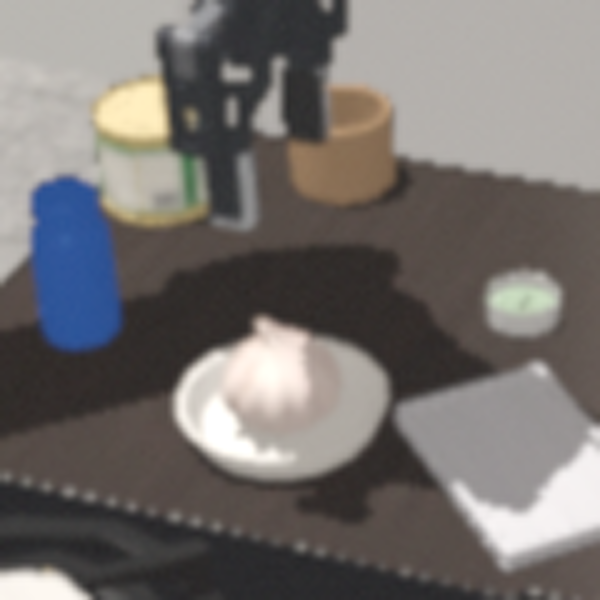

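View pics/w18.png

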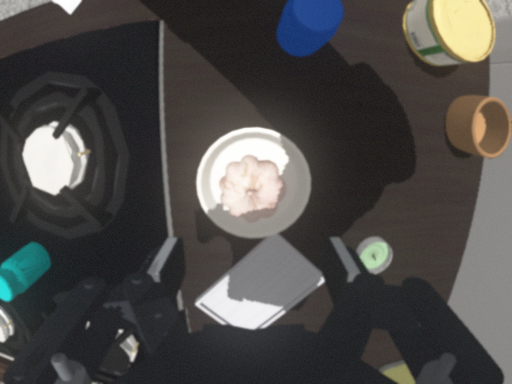

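```bash
python3 - <<'E'
from h import *
t=get_image("top")
cv2.imwrite("pics/t19.png",cv2.resize(t["color"][60:220,120:320,::-1],None,fx=4,fy=3.75))
for u,v in ((243.4,91.6),(213.8,115),(265,76)): p=onz(t,u,v,0);print(p.round(),(p[0]+p[1]).round())
E
python3 go.py 651 -130 130 97.8
```

```text
[ 743. -107.    0.] 636.0
[678. -33.   0.] 645.0
[ 787. -162.    0.] 626.0
at [ 409.1 -151.5  139.3] yaw 44.9 q [-0.15  0.6   0.66  2.2  -0.72  0.56  1.83] f [ 0.4 -0.2  0.7] w 72.0
shift xyz [ 186.6    9.3 -155.5] rotvec [-0.    -0.923  0.001]
```

View pics/t19.png

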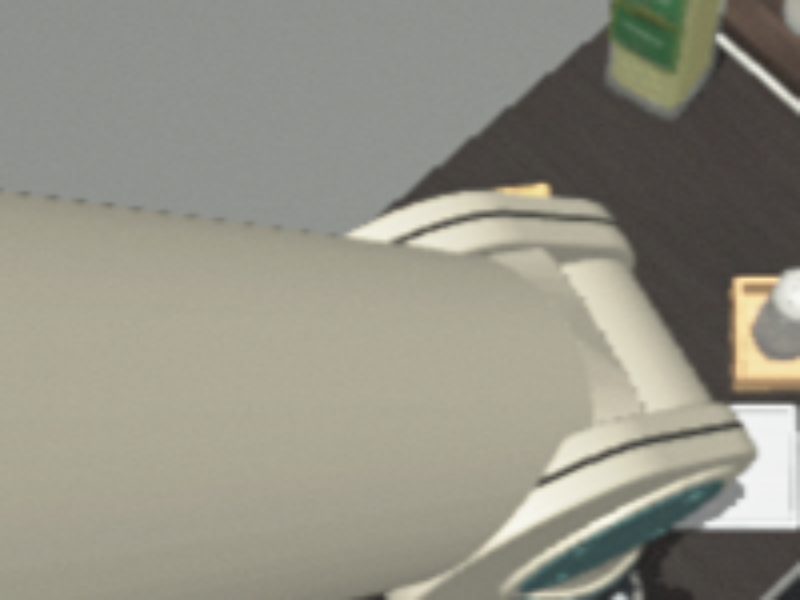

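```bash
python3 -m jog '[{"x":30,"y":0,"z":-35,"ax":0,"ay":-0.13,"az":0,"grip":62},{"x":60,"y":0,"z":-65,"ax":0,"ay":-0.26,"az":0,"grip":62},{"x":90,"y":0,"z":-90,"ax":0,"ay":-0.39,"az":0,"grip":62},{"x":120,"y":0,"z":-112,"ax":0,"ay":-0.52,"az":0,"grip":62},{"x":150,"y":0,"z":-132,"ax":0,"ay":-0.65,"az":0,"grip":62}]'; python3 go.py 651 -130 130 97.8
```

```text
clock: 17.55
eef_pos: [609.0, -139.7, 137.3]
tool_rot: [-1.568, -0.001, 1.437]
force: [0.2, -0.7, 1.0]
width: 62.3
at [ 609.  -139.7  137.3] yaw 82.4 q [-0.12  0.78  0.52  1.69 -0.5   0.81  2.06] f [ 0.2 -0.7  1. ] w 62.3
shift xyz [ 15.2   7.1 -40.3] rotvec [-0.003 -0.27   0.001]
```

```bash
python3 -m jog '[{"x":8,"y":4,"z":-20,"ax":0,"ay":-0.14,"az":0,"grip":62},{"x":15,"y":7,"z":-40,"ax":0,"ay":-0.27,"az":0,"grip":62},{"x":15,"y":7,"z":-40,"ax":0,"ay":-0.27,"az":0,"grip":62},{"x":15,"y":7,"z":-40,"ax":0,"ay":-0.27,"az":0,"grip":62}]'; python3 go.py 651 -130 18 97.8
python3 - <<'E'
from h import *
im=get_image("wrist");cv2.imwrite("pics/w20.png",im["color"][:,:,::-1])
for p in ((663,-128,15),): print(p,proj(im,p,True).round())
E
```

```text
clock: 17.95
eef_pos: [648.6, -130.8, 130.4]
tool_rot: [-1.567, -0.002, 1.7]
force: [0.0, -0.2, -1.0]
width: 62.0
at [ 648.6 -130.8  130.4] yaw 97.4 q [-0.1   0.82  0.45  1.58 -0.44  0.85  2.23] f [ 0.  -0.2 -1. ] w 62.0
shift xyz [  0.3 112.4  -2.8] rotvec [-0.004 -0.007  0.002]
(663, -128, 15) [254. 206.]
```

View pics/w20.png

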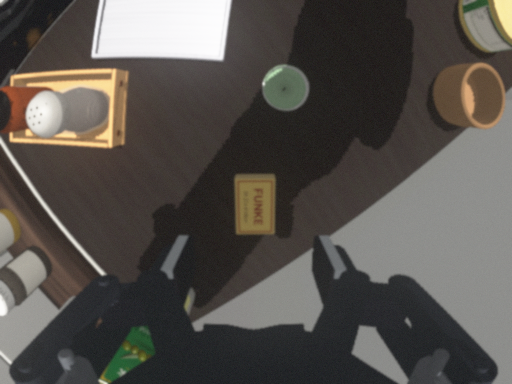

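```bash
python3 -m jog '[{"x":1,"y":40,"z":-3,"ax":0,"ay":0,"az":0,"grip":62},{"x":1,"y":80,"z":-3,"ax":0,"ay":0,"az":0,"grip":62},{"x":1,"y":103,"z":-3,"ax":0,"ay":0,"az":0,"grip":62},{"x":1,"y":113,"z":-3,"ax":0,"ay":0,"az":0,"grip":62},{"x":1,"y":113,"z":-3,"ax":0,"ay":0,"az":0,"grip":62}]';python3 - <<'E'
from h import *
im=get_image("side");crop(im,260,100,360,200,6,"s21.png")
E
python3 -m jog '[{"x":0,"y":0,"z":0,"ax":0,"ay":0,"az":0,"grip":25},{"x":0,"y":0,"z":0,"ax":0,"ay":0,"az":0,"grip":25},{"x":0,"y":0,"z":0,"ax":0,"ay":0,"az":0,"grip":25},{"x":0,"y":0,"z":0,"ax":0,"ay":0,"az":0,"grip":25}]'
```

```text
clock: 18.5
eef_pos: [651.4, -129.6, 18.1]
tool_rot: [-1.568, -0.001, 1.701]
force: [0.7, 0.1, 0.6]
width: 62.2
clock: 18.95
eef_pos: [654.3, -129.7, 21.5]
tool_rot: [-1.574, 0.001, 1.703]
force: [-0.4, 0.3, 4.7]
width: 32.2
```

View pics/s21.png

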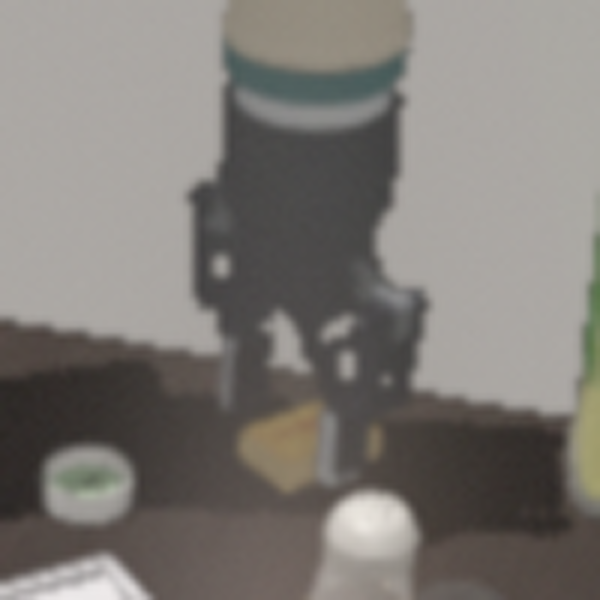

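```bash
python3 -m jog '[{"x":0,"y":-15,"z":0,"ax":0,"ay":0,"az":0,"grip":25},{"x":0,"y":-50,"z":0,"ax":0,"ay":0,"az":0,"grip":25},{"x":0,"y":-70,"z":0,"ax":0,"ay":0,"az":0,"grip":25},{"x":0,"y":-70,"z":0,"ax":0,"ay":0,"az":0,"grip":25}]';python3 - <<'E'
from h import *
im=get_image("side");crop(im,260,80,360,180,6,"s22.png");im=get_image("wrist");crop(im,200,160,320,300,4,"w22.png")
E
python3 go.py 488 -265 80 90
```

```text
clock: 19.35
eef_pos: [655.9, -130.1, 94.2]
tool_rot: [-1.578, 0.003, 1.703]
force: [0.5, -0.4, 0.5]
width: 32.3
at [ 653.5 -129.    90.5] yaw 97.6 q [-0.08  0.87  0.42  1.6  -0.47  0.78  2.25] f [-0.4 -0.6 -0.9] w 32.3
shift xyz [-113.    10.2  182. ] rotvec [0.002 0.132 0.   ]
```

View pics/s22.png

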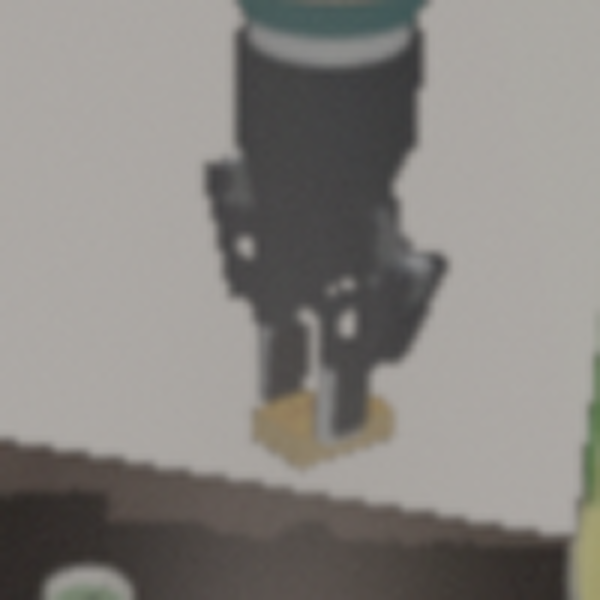

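View pics/w22.png

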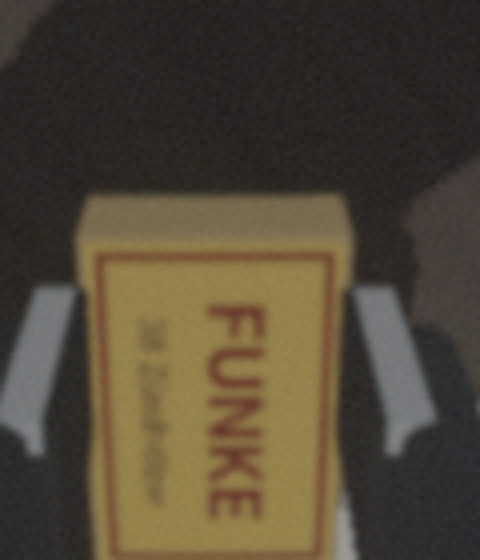

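```bash
python3 -m jog '[{"x":-26,"y":-15,"z":40,"ax":0,"ay":0.03,"az":0,"grip":25},{"x":-52,"y":-15,"z":80,"ax":0,"ay":0.06,"az":0,"grip":25},{"x":-78,"y":-15,"z":120,"ax":0,"ay":0.09,"az":0,"grip":25},{"x":-104,"y":-10,"z":160,"ax":0,"ay":0.13,"az":0,"grip":25},{"x":-112,"y":-5,"z":178,"ax":0,"ay":0.13,"az":0,"grip":25}]';python3 go.py 491 -265 50 90
```

```text
clock: 19.95
eef_pos: [486.4, -267.6, 93.9]
tool_rot: [-1.567, 0.002, 1.566]
force: [0.5, 0.5, -0.7]
width: 32.3
at [ 486.4 -267.6   93.9] yaw 89.7 q [ 0.2   0.74  0.4   1.91 -0.49  0.58  2.49] f [ 0.5  0.5 -0.7] w 32.3
shift xyz [ 2.7 43.8 -4.8] rotvec [-0.004 -0.005 -0.002]
```

```bash
python3 -m jog '[{"x":2,"y":20,"z":-3,"ax":0,"ay":0,"az":0,"grip":25},{"x":2,"y":45,"z":-3,"ax":0,"ay":0,"az":0,"grip":25},{"x":2,"y":45,"z":-3,"ax":0,"ay":0,"az":0,"grip":25},{"x":2,"y":45,"z":-3,"ax":0,"ay":0,"az":0,"grip":25}]';python3 go.py 491 -265 24 90;python3 - <<'E'
from h import *
im=get_image("side");crop(im,220,130,360,250,5,"s23.png");im=get_image("wrist");cv2.imwrite("pics/w23.png",im["color"][:,:,::-1])
E
```

```text
clock: 20.35
eef_pos: [493.7, -261.3, 48.7]
tool_rot: [-1.569, -0.001, 1.573]
force: [0.3, -0.2, 0.2]
width: 31.8
at [ 493.7 -261.3   48.7] yaw 90.1 q [ 0.22  0.82  0.34  1.92 -0.54  0.5   2.51] f [ 0.3 -0.2  0.2] w 31.8
shift xyz [-3.7 24.7  2.7] rotvec [-0.002  0.002  0.001]
```

View pics/s23.png

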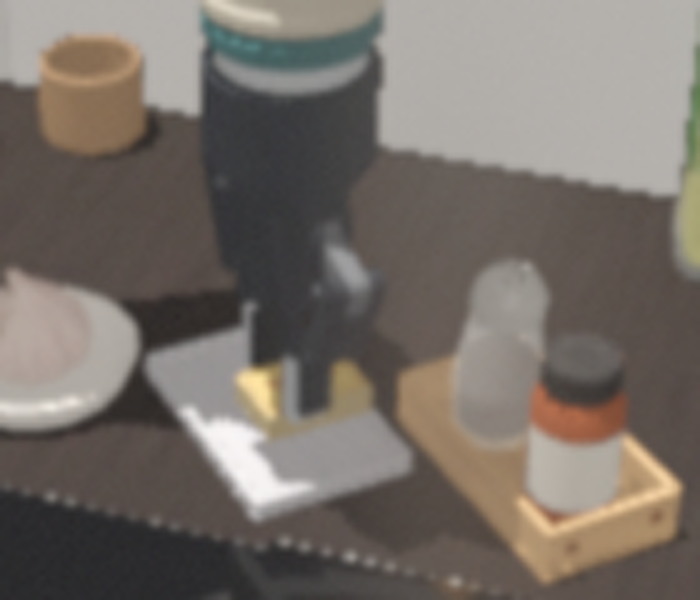

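View pics/w23.png

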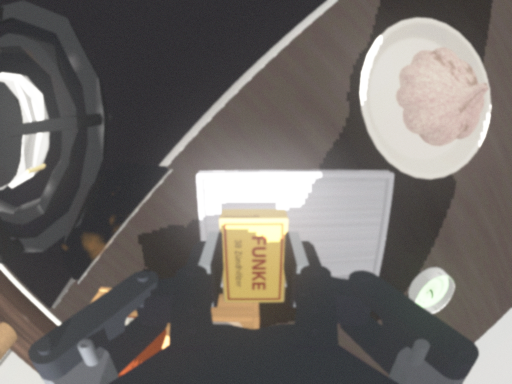

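```bash
python3 -m jog '[{"x":-2,"y":12,"z":2,"ax":0,"ay":0,"az":0,"grip":25},{"x":-2,"y":21,"z":2,"ax":0,"ay":0,"az":0,"grip":25},{"x":-2,"y":23,"z":2,"ax":0,"ay":0,"az":0,"grip":25},{"x":-2,"y":23,"z":2,"ax":0,"ay":0,"az":0,"grip":25}]';python3 go.py 491 -265 22 90
```

```text
clock: 20.85
eef_pos: [492.1, -263.5, 25.7]
tool_rot: [-1.57, -0.001, 1.573]
force: [0.3, -0.3, -0.7]
width: 32.3
at [ 492.1 -263.5   25.7] yaw 90.1 q [ 0.24  0.85  0.31  1.93 -0.56  0.45  2.54] f [ 0.3 -0.3 -0.7] w 32.3
shift xyz [-1.5  3.7  1.1] rotvec [-0.001  0.002  0.001]
```

```bash
python3 -m jog '[{"x":0,"y":2,"z":0,"ax":0,"ay":0,"az":0,"grip":25},{"x":0,"y":2,"z":0,"ax":0,"ay":0,"az":0,"grip":25},{"x":0,"y":2,"z":0,"ax":0,"ay":0,"az":0,"grip":25}]'
```

```text
clock: 21.15
eef_pos: [492.6, -263.7, 24.4]
tool_rot: [-1.571, 0.0, 1.573]
force: [-0.1, 0.3, 0.4]
width: 32.0
```

Run:
```python
from h import *
im=get_image("side");crop(im,240,150,340,250,7,"s24.png")
```

```text
(no output)
```

View pics/s24.png

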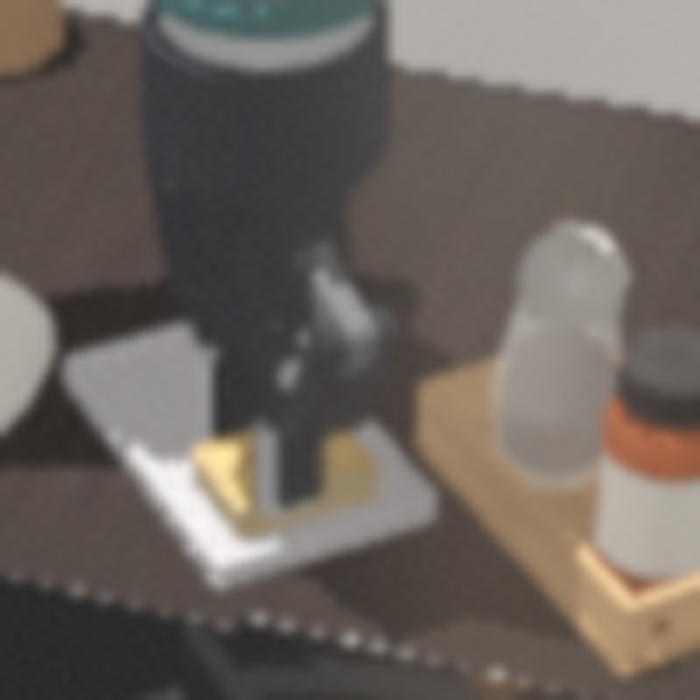

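```bash
python3 -m jog '[{"x":0,"y":2,"z":0,"ax":0,"ay":0,"az":0,"grip":25},{"x":0,"y":2,"z":0,"ax":0,"ay":0,"az":0,"grip":25}]'; python3 -m jog '[{"x":0,"y":0,"z":0,"ax":0,"ay":0,"az":0,"grip":37},{"x":0,"y":0,"z":0,"ax":0,"ay":0,"az":0,"grip":42},{"x":0,"y":0,"z":0,"ax":0,"ay":0,"az":0,"grip":46},{"x":0,"y":-10,"z":0,"ax":0,"ay":0,"az":0,"grip":46},{"x":0,"y":-50,"z":0,"ax":0,"ay":0,"az":0,"grip":46}]';python3 -m jog '[{"x":0,"y":-50,"z":0,"ax":0,"ay":0,"az":0,"grip":60},{"x":0,"y":-50,"z":0,"ax":0,"ay":0,"az":0,"grip":60}]'
python3 - <<'E'
from h import *
im=get_image("side");crop(im,240,150,340,250,7,"s25.png");im=get_image("wrist");cv2.imwrite("pics/w25.png",im["color"][:,:,::-1])
E
python3 go.py 555 -117 120 0; python3 go.py 555 -117 120 45
```

```text
clock: 21.4
eef_pos: [492.6, -263.7, 24.2]
tool_rot: [-1.572, -0.001, 1.573]
force: [-3.0, 2.6, 17.3]
width: 32.7
clock: 21.9
eef_pos: [490.1, -262.2, 70.1]
tool_rot: [-1.564, -0.004, 1.573]
force: [0.6, 0.1, 0.6]
width: 45.8
clock: 22.1
eef_pos: [495.6, -266.3, 128.3]
tool_rot: [-1.58, 0.006, 1.572]
force: [1.6, -0.8, -0.3]
width: 60.2
at [ 493.3 -263.8  123.9] yaw 90.1 q [ 0.16  0.7   0.44  1.89 -0.47  0.65  2.46] f [-1.5  0.3 -0.6] w 59.8
shift xyz [146.7   3.9 -62.1] rotvec [3.000e-03 1.573e+00 1.000e-03]
at [ 493.3 -263.8  123.9] yaw 90.1 q [ 0.16  0.7   0.44  1.89 -0.47  0.65  2.46] f [-1.5  0.3 -0.6] w 59.8
shift xyz [146.7   3.9 -62.1] rotvec [0.003 0.788 0.   ]
```

View pics/s25.png

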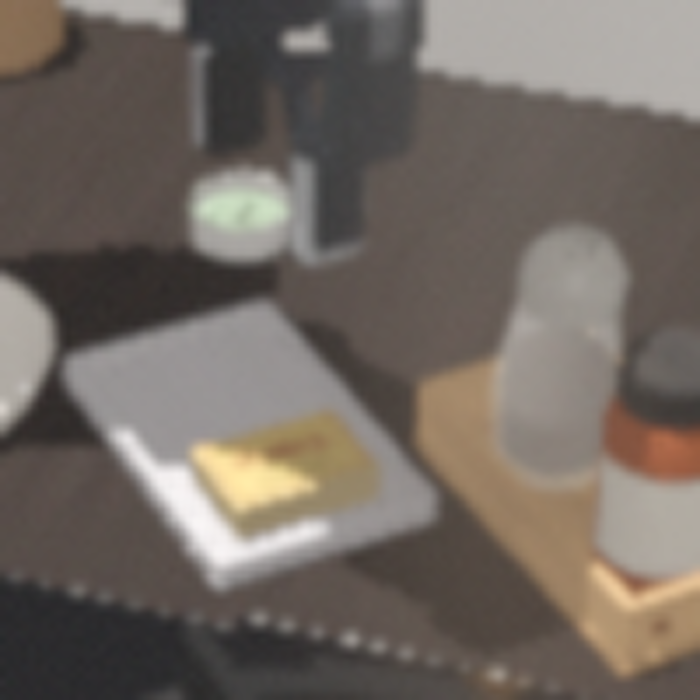

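View pics/w25.png

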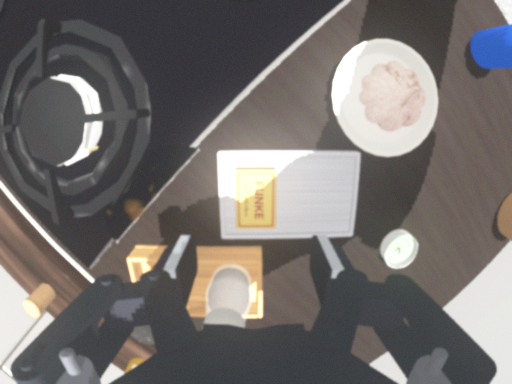

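```bash
python3 -m jog '[{"x":30,"y":0,"z":-13,"ax":0,"ay":0.13,"az":0,"grip":60},{"x":60,"y":0,"z":-26,"ax":0,"ay":0.26,"az":0,"grip":60},{"x":90,"y":0,"z":-39,"ax":0,"ay":0.39,"az":0,"grip":60},{"x":120,"y":0,"z":-52,"ax":0,"ay":0.52,"az":0,"grip":60},{"x":147,"y":0,"z":-62,"ax":0,"ay":0.65,"az":0,"grip":60}]'; python3 -m jog '[{"x":0,"y":0,"z":0,"ax":0,"ay":0.13,"az":0,"grip":60},{"x":0,"y":0,"z":0,"ax":0,"ay":0.13,"az":0,"grip":60},{"x":0,"y":0,"z":0,"ax":0,"ay":0.13,"az":0,"grip":60}]'
python3 - <<'E'
from h import *
im=get_image("wrist");cv2.imwrite("pics/w26.png",im["color"][:,:,::-1])
from meas import mask
for p in ((555,-117,15),(500,-233,10)): print(proj(im,p,True).round())
c=mask(im,(200,150,310,250),(35,25,60),(95,255,255));(u,v),r=cv2.minEnclosingCircle(c);print(u,v,r,onz(im,u,v,15,True).round(1))
E
python3 go.py 556 -116 18 45
```

```text
clock: 22.7
eef_pos: [553.8, -114.3, 120.8]
tool_rot: [-1.568, 0.001, 0.918]
force: [0.1, -0.0, 0.5]
width: 60.0
clock: 23.0
eef_pos: [553.1, -117.0, 121.4]
tool_rot: [-1.57, 0.002, 0.795]
force: [0.0, -0.4, 0.1]
width: 59.7
[254. 195.]
[128. 235.]
256.0 192.5 22.14168930053711 [ 554.4 -114.4   15. ]
at [ 553.3 -117.3  121.7] yaw 45.5 q [-0.26  0.78  0.68  1.88 -0.71  0.75  1.62] f [ 0.1 -0.5  0.6] w 60.1
shift xyz [  3.  103.7  -1.1] rotvec [-0.001  0.009 -0.001]
```

View pics/w26.png

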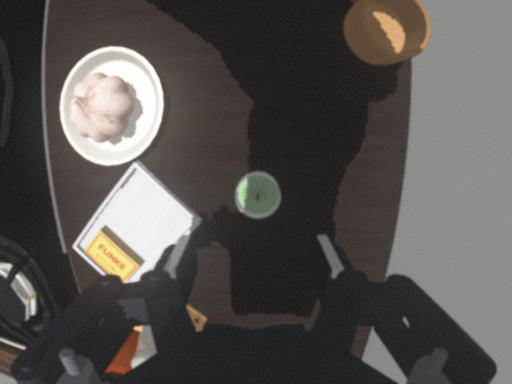

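```bash
python3 -m jog '[{"x":3,"y":40,"z":0,"ax":0,"ay":0,"az":0,"grip":60},{"x":3,"y":80,"z":0,"ax":0,"ay":0,"az":0,"grip":60},{"x":3,"y":98,"z":0,"ax":0,"ay":0,"az":0,"grip":60},{"x":3,"y":105,"z":0,"ax":0,"ay":0,"az":0,"grip":60},{"x":3,"y":105,"z":0,"ax":0,"ay":0,"az":0,"grip":60}]';python3 -m jog '[{"x":0,"y":0,"z":0,"ax":0,"ay":0,"az":0,"grip":30},{"x":0,"y":0,"z":0,"ax":0,"ay":0,"az":0,"grip":30},{"x":0,"y":0,"z":0,"ax":0,"ay":0,"az":0,"grip":30},{"x":0,"y":0,"z":0,"ax":0,"ay":0,"az":0,"grip":30}]';python3 -m jog '[{"x":0,"y":-15,"z":0,"ax":0,"ay":0,"az":0,"grip":30},{"x":0,"y":-50,"z":0,"ax":0,"ay":0,"az":0,"grip":30},{"x":0,"y":-50,"z":0,"ax":0,"ay":0,"az":0,"grip":30}]'
python3 - <<'E'
from h import *
im=get_image("wrist");crop(im,200,160,320,300,4,"w27.png");im=get_image("side");crop(im,230,100,330,200,6,"s27.png")
E
python3 go.py 500 -199 75 45
```

```text
clock: 23.55
eef_pos: [555.5, -115.4, 16.8]
tool_rot: [-1.57, 0.001, 0.792]
force: [0.3, -0.6, 0.4]
width: 59.9
clock: 23.95
eef_pos: [557.2, -115.0, 19.0]
tool_rot: [-1.573, -0.001, 0.793]
force: [-1.3, -0.5, 6.8]
width: 34.8
clock: 24.25
eef_pos: [559.0, -115.6, 71.9]
tool_rot: [-1.578, -0.004, 0.793]
force: [0.9, -0.5, -0.0]
width: 34.2
at [ 557.2 -114.2   68.9] yaw 45.5 q [-0.22  0.85  0.61  1.9  -0.79  0.65  1.68] f [-1.1  0.6 -0.1] w 34.3
shift xyz [-100.5   -6.2  -18.7] rotvec [0.002 0.008 0.002]
```

View pics/w27.png

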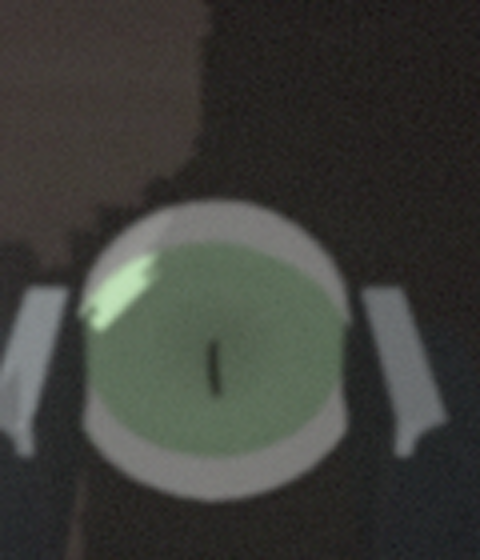

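View pics/s27.png

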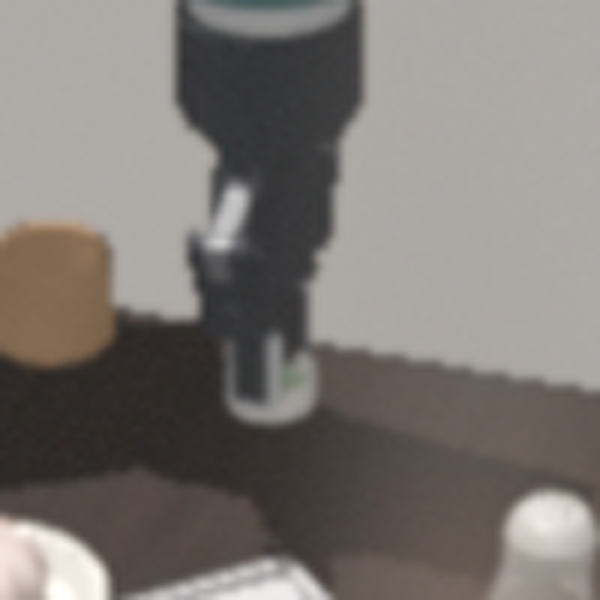

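```bash
python3 -m jog '[{"x":-45,"y":-5,"z":-9,"ax":0,"ay":0,"az":0,"grip":30},{"x":-90,"y":-5,"z":-18,"ax":0,"ay":0,"az":0,"grip":30},{"x":-101,"y":10,"z":-19,"ax":0,"ay":0,"az":0,"grip":30},{"x":-101,"y":30,"z":-19,"ax":0,"ay":0,"az":0,"grip":30},{"x":-101,"y":30,"z":-19,"ax":0,"ay":0,"az":0,"grip":30}]'
python3 go.py 500 -199 22 45
python3 - <<'E'
from h import *
im=get_image("wrist");cv2.imwrite("pics/w28.png",im["color"][:,:,::-1]);im=get_image("side");crop(im,230,140,330,240,6,"s28.png")
E
```

```text
clock: 24.85
eef_pos: [496.9, -198.9, 35.2]
tool_rot: [-1.566, 0.001, 0.792]
force: [-1.1, 0.1, -0.2]
width: 34.5
at [ 496.9 -198.9   35.2] yaw 45.4 q [ 0.01  0.86  0.51  1.99 -0.84  0.52  1.92] f [-1.1  0.1 -0.2] w 34.5
shift xyz [ 2.2 13.2 -2.3] rotvec [-0.005  0.006 -0.001]
```

View pics/w28.png

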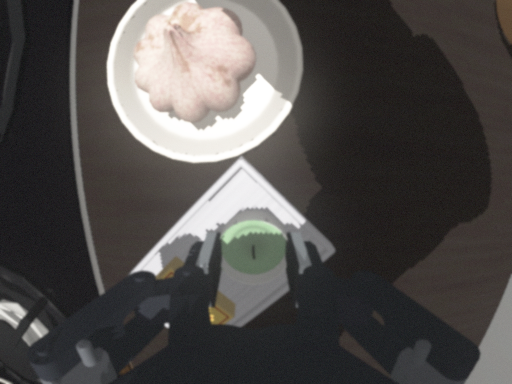

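View pics/s28.png

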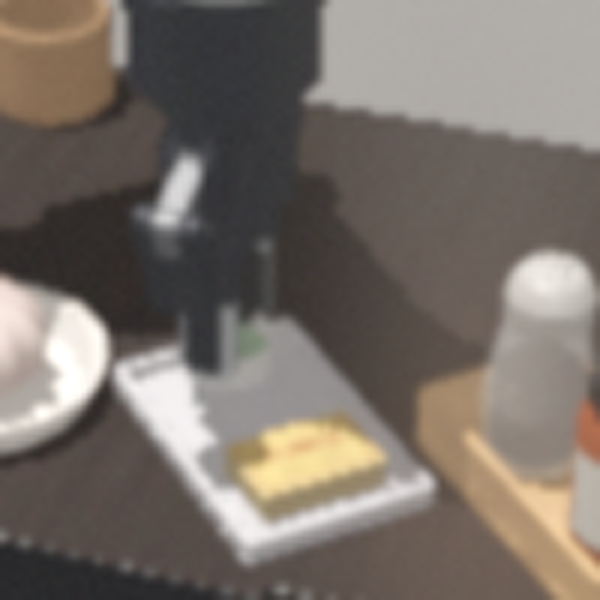

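```bash
python3 -m jog '[{"x":1,"y":10,"z":-1,"ax":0,"ay":0,"az":0,"grip":30},{"x":1,"y":14,"z":-1,"ax":0,"ay":0,"az":0,"grip":30},{"x":1,"y":14,"z":-1,"ax":0,"ay":0,"az":0,"grip":30}]'; python3 -m jog '[{"x":0,"y":1.5,"z":0,"ax":0,"ay":0,"az":0,"grip":30},{"x":0,"y":1.5,"z":0,"ax":0,"ay":0,"az":0,"grip":30}]'
```

```text
clock: 25.25
eef_pos: [500.3, -199.1, 22.8]
tool_rot: [-1.57, 0.0, 0.794]
force: [0.4, -0.8, -1.1]
width: 34.0
clock: 25.45
eef_pos: [500.5, -199.6, 22.1]
tool_rot: [-1.571, -0.0, 0.793]
force: [-0.2, 0.5, 1.2]
width: 34.2
```

```bash
python3 -m jog '[{"x":0,"y":1,"z":0,"ax":0,"ay":0,"az":0,"grip":30},{"x":0,"y":1,"z":0,"ax":0,"ay":0,"az":0,"grip":30}]'; python3 -m jog '[{"x":0,"y":0,"z":0,"ax":0,"ay":0,"az":0,"grip":40},{"x":0,"y":0,"z":0,"ax":0,"ay":0,"az":0,"grip":45},{"x":0,"y":0,"z":0,"ax":0,"ay":0,"az":0,"grip":50},{"x":0,"y":-10,"z":0,"ax":0,"ay":0,"az":0,"grip":50},{"x":0,"y":-60,"z":0,"ax":0,"ay":0,"az":0,"grip":50}]';python3 -m jog '[{"x":0,"y":-50,"z":0,"ax":0,"ay":0,"az":0,"grip":60},{"x":0,"y":-90,"z":0,"ax":0,"ay":0,"az":0,"grip":60},{"x":0,"y":-130,"z":0,"ax":0,"ay":0,"az":0,"grip":60},{"x":0,"y":-130,"z":0,"ax":0,"ay":0,"az":0,"grip":60}]'
python3 - <<'E'
from h import *
im=get_image("wrist");cv2.imwrite("pics/w29.png",im["color"][:,:,::-1]);im=get_image("side");crop(im,180,120,360,260,4.2,"s29.png")
E
```

```text
clock: 25.65
eef_pos: [500.5, -199.6, 22.0]
tool_rot: [-1.571, -0.001, 0.793]
force: [-2.3, 1.7, 11.9]
width: 34.2
clock: 26.15
eef_pos: [497.6, -198.2, 78.1]
tool_rot: [-1.563, 0.003, 0.793]
force: [0.9, -0.4, 1.0]
width: 49.9
clock: 26.55
eef_pos: [502.7, -201.8, 216.2]
tool_rot: [-1.58, -0.004, 0.793]
force: [-0.8, -0.7, -0.5]
width: 60.0
```

View pics/w29.png

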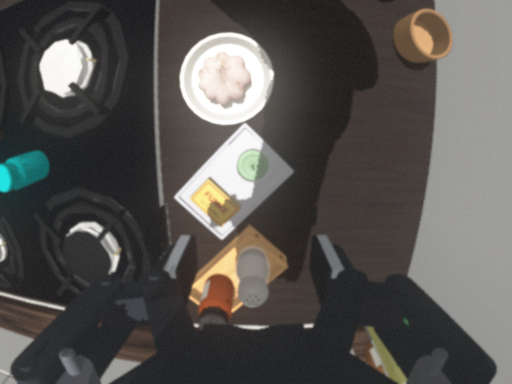

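View pics/s29.png

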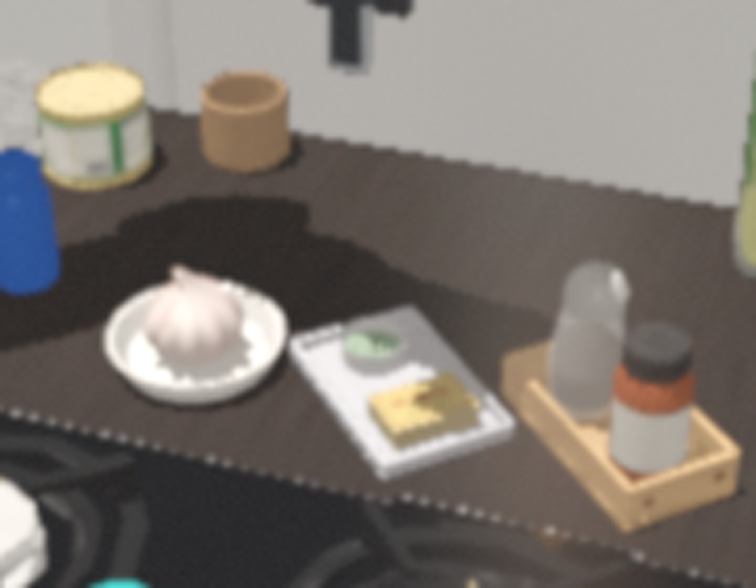

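Run:
```python
from h import *
im=get_image("wrist");crop(im,160,110,310,330,3.4,"w30.png")
print(read_state()["eef_pos"])
```

```text
[ 499.99544349 -199.04365736  210.62989825]
```

View pics/w30.png

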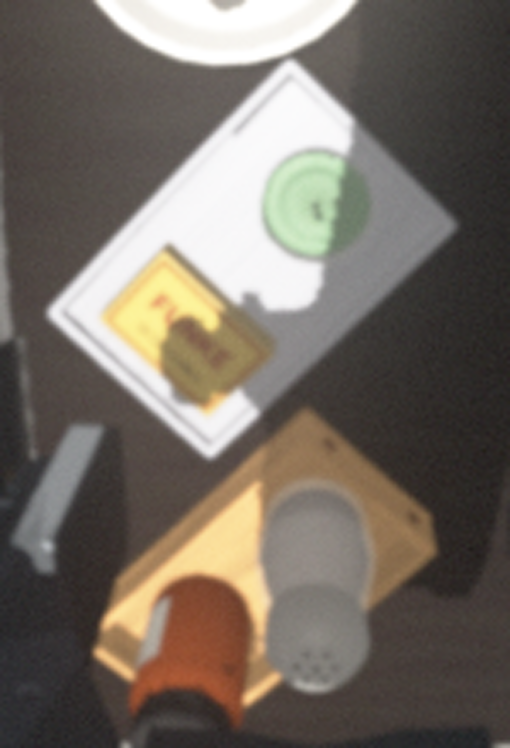

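Run:
```python
from h import *
im=get_image("wrist")
f=lambda x,y,z:print((x,y,z),onz(im,x/3.4+160,y/3.4+110,z,True).round(1))
f(305,408,28);f(437,530,28);f(97,650,28)
f(315,483,6);f(315,485,20);f(262,560,20);f(371,560,20)
f(317,655,88)
f(205,577,20);f(130,680,40);f(248,640,40)
for p in ((589,-290,4),(589,-290,94),(588,-350,89)): print(p,((proj(im,p,True)-[160,110])*3.4).round())
t=get_image("top");crop(t,290,120,375,180,8,"t31.png")
```

```text
(305, 408, 28) [ 545.6 -248.8   28. ]
(437, 530, 28) [ 613.7 -249.3   28. ]
(97, 650, 28) [ 563.6 -381.9   28. ]
(315, 483, 6) [ 577.1 -275.1    6. ]
(315, 485, 20) [ 572.3 -270.3   20. ]
(262, 560, 20) [ 581.4 -307.2   20. ]
(371, 560, 20) [ 610.1 -278.1   20. ]
(317, 655, 88) [ 590.5 -287.2   88. ]
(205, 577, 20) [ 571.9 -328.6   20. ]
(130, 680, 40) [ 577.3 -374.8   40. ]
(248, 640, 40) [ 594.4 -326.8   40. ]
(589, -290, 4) [309. 524.]
(589, -290, 94) [307. 669.]
(588, -350, 89) [179. 750.]
```

View pics/t31.png

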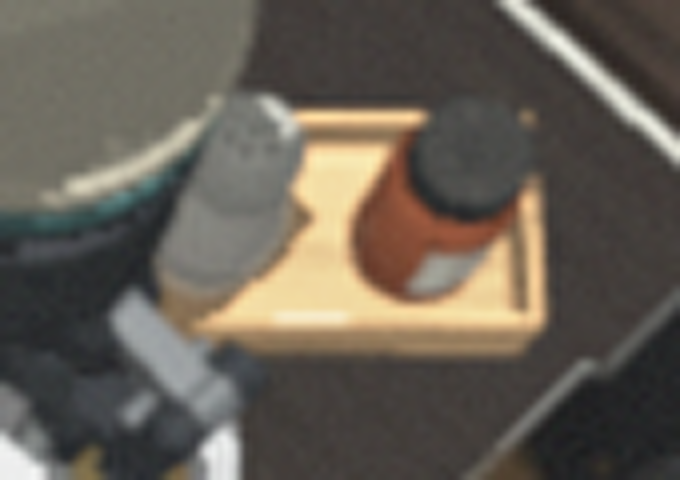

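```bash
python3 go.py 415 -40 250 45; python3 -m jog '[{"x":15,"y":-20,"z":40,"ax":0,"ay":0,"az":0,"grip":60},{"x":30,"y":-40,"z":80,"ax":0,"ay":0,"az":0,"grip":60},{"x":45,"y":-40,"z":120,"ax":0,"ay":0,"az":0,"grip":60},{"x":50,"y":-40,"z":165,"ax":0,"ay":0,"az":0,"grip":60},{"x":50,"y":-40,"z":170,"ax":0,"ay":0,"az":0,"grip":60}]'
python3 - <<'E'
from h import *
get_image("side")
t=get_image("top");crop(t,225,120,375,250,5,"t32.png")
for p in ((589,-290,4),(589,-290,94),(588,-350,4),(588,-350,89),(410,-152,63),(501,-199,18),(501,-264,18)): print(p,((proj(t,p)-[225,120])*5).round())
E
```

```text
at [ 499.5 -199.   209.6] yaw 45.4 q [-0.17  0.63  0.79  1.88 -0.58  0.88  1.7 ] f [-0.7  0.1 -1.1] w 59.7
shift xyz [ 54.  -40.  171.9] rotvec [-0.003  0.008 -0.001]
clock: 27.3
eef_pos: [409.7, -39.7, 249.0]
tool_rot: [-1.562, 0.003, 0.799]
force: [-0.1, 0.6, -0.2]
width: 59.9
(589, -290, 4) [454. 147.]
(589, -290, 94) [484.  83.]
(588, -350, 4) [575. 150.]
(588, -350, 89) [616.  91.]
(410, -152, 63) [168. 486.]
(501, -199, 18) [270. 311.]
(501, -264, 18) [406. 313.]
```

View pics/t32.png

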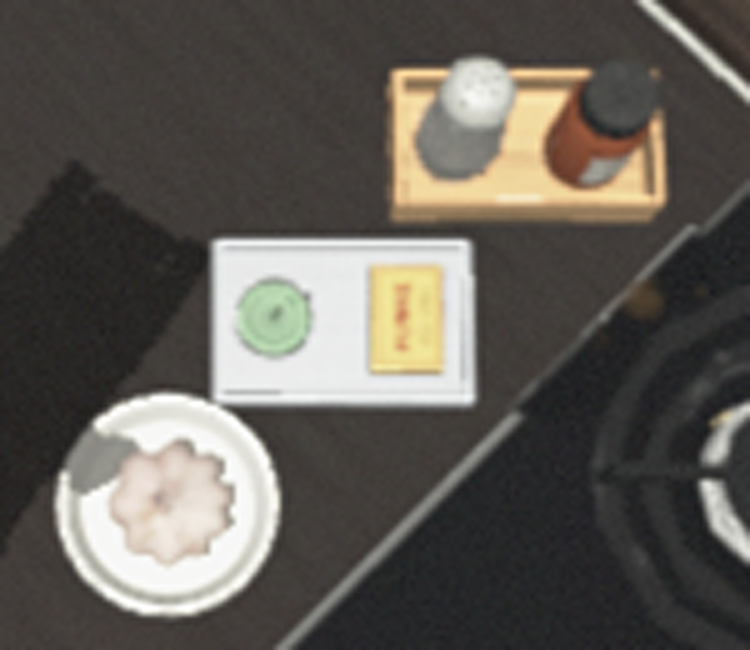

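```bash
python3 -c "
from cell import *
s=read_state();print(s['clock'],abs(s['qd']).max())
print(finish_job())"
```

```text
27.4 0.05467532042176395
the job is handed in; nothing more can be done
None
```

I placed all five things and handed the job in at about 27 s of robot time; it gave no verdict.

- **Caddy:** the spice jar and salt shaker stand upright next to each other, about 30 mm either side of its middle.
- **Tray:** the tea light lies about 33 mm to one side of its middle and the matchbox about 30 mm to the other. Both are flat with their top sides up.
- **Dish:** the garlic is stem up and within a few millimetres of the centre.
- **Pot and tin:** I never touched either; a side picture just before the end showed both upright in their places. I did not measure their positions again.

My last top-view check, with the arm clear, matched where I expected each thing to within a few millimetres. The largest force I saw was about 17 N, when the matchbox touched the tray floor.

Some readings disagreed:

- **Grip width:** the shaker read 37 mm in the grip instead of 44 mm, and the garlic 53 mm instead of 60 mm. Neither slipped.
- **Shaker lean:** it looked slightly tilted in the gripper, but stood upright after release.
- **Caddy position:** the cameras disagreed by about 6 mm across it. I aimed at the mean, and the last picture showed both jars inside the walls.

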